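# Tighten the clamp screw of the pipe on the yard rack

### The arm

A 6-joint arm with a two-finger parallel gripper is mounted at the origin on the work surface. World frame = base frame: x ahead of the robot, y to its left, z up, the work surface at z = 0. Lengths are in m, angles in rad, forces in N, time in s.
With the tool pointing down it reaches from about 0.35 to 0.85 m from the base axis. Payload 8.1 kg.
Tool frame: the origin (TCP) lies at the very end of the fingers, on their centre line; the grasp point (between the pads) lies 19 mm behind it (robot.pinch_z is the z of the grasp point in the tool frame, in m); z points along the fingers, y is the direction in which the jaws open and shut (so a half turn about z gives the same grasp; the last joint's range is limited). The gripper opens to 93 mm and grips with 3 to 60 N. Pads are 15 mm wide; open, the fingers measure 128 mm over their backs; the gripper's body (75 mm by 188 mm) begins 65 mm behind the grasp point.
Start: joints at [1.054, 0.13, 1.488, -0, 1.523, -0.085], TCP at [0.251, 0.545, 0.219] pointing down, gripper open.
Joint ranges: [-2.96, 2.96], [-0.89, 2.26], [0.02, 2.5], [-1.34, 4.48], [0, 2.73], [-2.66, 2.66]. Speed limits (rad/s): [2.39, 2.39, 2.79, 3.14, 3.14, 3.14].

### API

Orientations are given as a rotation vector (axis times angle).
In Python, from plant import robot gives the robot as it stands.
- The arm moves only by the tool drive_tool, never from a script. Its argument "steps" is a list of rows, each an object of numbers: "jaw": the opening, from 0 (shut) to 1 (fully open); "tx", "ty", "tz": the shift along the tool's x, y, z scaled (see below); "turn": the turn about the tool's z scaled (see below). A call has 1 to 12 rows; each row is the pose to reach, as a shift and turn from the pose commanded when the call began, along the tool's axes at that moment, turning the shorter way round; what a row does not reach only later rows make up. The controller multiplies each number of a shift by 0.3 m and each number of a turn by 180 degrees. A row lasts 1/10 s, in which the tool goes at most 50 mm and 8.59 degrees, less where a joint would pass 70% of its speed; a pose out of reach is approached as far as the arm can. A call with a number of a shift or a turn outside -1 to 1 is refused whole. A call with a gripper value outside its range is refused whole. The fingers move at their own pace and stop on an object; "force" is the grip in N (left out, the last holds). Time passes only in rows, so rows that repeat a pose let the fingers close. It gives the time, the measured TCP pose, the force and the opening at its end, in the units of the state.
- robot.read_state(): the state, without advancing time (a new reading comes with each control period).
- robot.read_camera(name): name is "side" or "top" or "wrist"; returns (picture, depth): 400x640x3 uint8, blue, green, red; 400x640 float32, m along the optical axis (not along the pixel's ray), 0 where there is no reading.
- robot.get_calibration(name): a dict with "fx", "fy", "cx", "cy" (pixels), "k1" (the pictures are not rectified: a ray, as slopes to the right and down, at radius r is drawn at 1 + k1 r^2 times it, then the intrinsics apply), "eye" and "attitude" of the camera in the world. Camera axes: x right, y down, z forward; pixel columns grow to the right and rows downward; lengths in m; the calibration is good to about 2 mm. A picture is of the moment at which its call begins: read the wrist's pose just before it. get_calibration takes no time and is no camera call; for the wrist camera it gives the pose at the moment of the call.
- robot.close_job(): hands the job in, once; it reports no verdict.
The state is a dict: "t": time; "q": joint angles; "dq": joint speeds; "joint_torque": joint torques, N m; "tool_pos": TCP position; "orientation": TCP orientation; "force": force on the tool from outside, world axes, zero at the start; "wrist_torque": the same for the moment, N m; "opening": finger opening in m.
Only numpy, scipy, OpenCV 4.12 (cv2) and the standard library are available. Lean on these libraries where they do the work, as an engineer would, in place of code of your own. Each camera call takes 0.05 s, during which the arm holds its last target.

### The job

Take the T-handle hex key from its holder and push it fully home in the socket of the pipe clamp's left-hand cap screw (left as the robot sees it, the side of the key holder), pressing only lightly and feeling for the hex, before you turn anything. Tighten that screw clockwise until it just comes up solid without forcing it further, then put the key back in its holder as you found it. Leave the things standing round about where they are.

Things in the scene. Friction and masses are not known exactly. Their poses are not given: they have to be found in the camera images.
- hexkey: T-handle hex key, about 300 g, hanging upright in the holder. Origin at the centre of its shank's end (the tip), z up the shank, x along the handle bar. Black plastic handle: a hub 36 (x) x 20 (y) mm from 100 to 125 mm above the tip, then a cross bar 100 (x) x 20 (y) x 24 mm from 122 to 146 mm.
- key_tip (a point): centre of the shank's end (same point and axes as hexkey). The steel hex shank is 17 mm across flats, 19.6 mm across corners, two flats facing the key's +x and -x, 100 mm long below the hub; its last 2 mm taper to a 13.6 mm round end, which enters the socket's mouth at any hex angle.
- key_grip (a point): centre of the handle's cross bar, 134 mm up the key from its tip; the bar is 20 mm wide across the key's y.
- clamp: two-bolt pipe clamp bolted to the rack round a 76 mm steel pipe. Origin: centre of its base plate's underside; x along the pipe, away from the robot, y left, z up. Block 66 (x) x 172 (y) mm, flat top 110 mm up; pipe from x = -137 to 290 mm, axis 60 mm up; a plugged branch at x = 130 mm, 126 mm high. M20 cap screws in 36 mm wide counterbores at y = 60 mm (left: loose) and -60 mm (tight).
- socket (a point): centre of the mouth of the left-hand screw's hex socket, on the screw's axis, level with the top of its 30 mm head, 4 mm below the block's top. Socket 17.6 mm across flats, 10 mm deep, flat bottom. z up, x and y as the clamp's: the point does not show how the hex is turned, which may be any angle and must be felt or seen.
- capscrew (a joint): turn of the left-hand cap screw in rad, growing clockwise seen from above; starts between 0.2 and 0.35 and comes up solid at 1.2. Its zero has no fixed relation to the hex. It takes about 0.18 N m to turn, stays where it is left and does not sink noticeably in that part of a turn. Once solid, the torque climbs by about 0.3 N m per 0.1 rad; at 0.6 N m the key is strained and slips.
- holder: folded beige steel key holder bolted to the rack. Origin at the centre of its underside, z up; a plate 84 (x) x 90 (y) x 5 mm with its top 120 mm up on two upright sides, open towards +x and -x.
- holder_hole (a point): centre of the 25 mm hole in the holder's plate, level with the plate's top. The key hangs in it with its hub's underside on the plate (tip 100 mm below this point).
- tin: octagonal tin, 110 mm across, 78 mm high, origin at the centre of its underside; a bystander.
- canister: stainless steel tea canister, 88 mm across, 146 mm high, origin at the centre of its underside; a bystander.
- plate: red plastic plate, 170 mm across, 18 mm high, origin at the centre of its underside; a bystander.
- cup: glass cup, 72 mm across, 85 mm high, standing on the plate, origin at the centre of its underside; a bystander.
Things that resemble listed ones, but are neither listed nor needed, are in the scene too. What is shaped like the hexkey but red is not meant. Leave any blue look-alike of the holder alone.

How it is judged:
On the way, in this order (a step that is already met when the one before it is completed fails the run):
1. the key stands upright and fully home in the left-hand screw's socket before the screw has been turned either way (z of key_tip in the frame of socket below -0.008 m and horizontal distance between key_tip and socket below 0.003 m and angle between hexkey's own z axis and vertical below 0.08 rad and value of joint capscrew between 0.05 and 0.5 rad), for 0.3 s.
2. the screw is turned clockwise until it comes up solid, with the key in it (value of joint capscrew above 1.12 rad and z of key_tip in the frame of socket below -0.007 m), for 0.1 s.
At the end, for the whole second after the job is handed in: the left-hand screw stands at its solid stop (turned past 1.12 of 1.2 rad), and the key hangs upright and at rest in the holder's hole with its hub on the plate (within 4 mm), let go (value of joint capscrew above 1.12 rad and horizontal distance between key_tip and holder_hole below 0.012 m and z of key_tip in the frame of holder_hole below -0.096 m and angle between hexkey's own z axis and vertical below 0.1 rad and linear speed of hexkey below 0.02 m/s); the robot touches nothing.
It fails at once if the key is pressed or twisted on the loose screw with more than 40 N while it is well short of home (4 mm or more) (contact force between hexkey and capscrew above 40 N and z of key_tip in the frame of socket above -0.006 m and value of joint capscrew below 1.1 rad).
It fails at once if the key is forced on past solid: its flats carry over 140 N on the screw (about 0.6 N m) (contact force between hexkey and capscrew above 140 N).
It fails at once if a bystander is shoved or tipped (distance of any of tin, canister, plate, cup from where it was at the start of the episode above 0.03 m or angle between any of cup, canister, tin's own z axis and vertical above 0.3 rad).
It also fails if it takes over 64 s, if anything falls off the work surface, if the arm or the gripper's body presses on something with over 40 N, if the wrist force passes 120 N, or if a joint passes its speed limit or range.

## Working session

There is one attempt and no reset: what is moved stays moved. The work goes in short steps, Python scripts to look and compute and a tool call to move; the robot and the scene stay as the last step left them, time stands still between calls to the robot, and variables do not carry over. Pictures are saved under pics/ and viewed, and the job is handed in when it is done.

Besides the shell and the picture viewer there is one more tool, called after "Request:" as name([rows], argument=value, ...), one row to a line, values as JSON. drive_tool: Moves the arm, as the interface text tells. Its arguments: {"type":"object","properties":{"steps":{"type":"array"},"force":{"type":"number"}},"required":["steps"]}

```bash
ls; mkdir -p pics; cat > h.py <<'E'
import numpy as np, cv2
from plant import robot
from scipy.spatial.transform import Rotation as R
def snap(n,tag):
    cal=robot.get_calibration(n); p,d=robot.read_camera(n)
    cv2.imwrite(f'pics/{tag}.png',p); np.savez(f'pics/{tag}.npz',d=d,p=p,cal=np.array(cal,dtype=object))
    return p,d,cal
E
python3 - <<'E'
from h import *
s=robot.read_state()
for k,v in s.items(): print(k,np.round(v,4))
for n in ['top','side','wrist']:
    p,d,c=snap(n,n+'0'); print(n,c, d.min(),d.max())
print(robot.pinch_z)
E
```

```text
pics
t 0.0
q [ 1.0536  0.1311  1.4893 -0.      1.523  -0.0854]
dq [-0.0001  0.0009 -0.0012 -0.0005 -0.0011  0.001 ]
joint_torque [-9.00000e-04 -5.59841e+01 -4.91765e+01  7.69000e-02  3.52000e-02
 -2.00000e-04]
tool_pos [0.2508 0.5444 0.2176]
orientation [-6.7300e-01 -3.0681e+00  2.7000e-03]
force [ 0.2392  0.171  -0.7615]
wrist_torque [ 0.0001 -0.0112  0.001 ]
opening 0.0928
top {'fx': 364.0943004443614, 'fy': 364.0943004443614, 'cx': 314.8162215978219, 'cy': 195.05595798978797, 'k1': 0.015975067339097503, 'eye': array([0.40193609, 0.02656632, 1.14762811]), 'attitude': array([-2.1793145 ,  2.12200514, -0.13908037])} 0.0 2.0813684
side {'fx': 396.9696539659958, 'fy': 396.9696539659958, 'cx': 318.35378575150963, 'cy': 197.8687176090316, 'k1': -0.08418877699413839, 'eye': array([ 0.46029181, -0.93690969,  0.69582074]), 'attitude': array([-2.10064239,  0.07777234, -0.04383865])} 0.0 3.362319
wrist {'fx': 313.5639960207463, 'fy': 313.5639960207463, 'cx': 316.8334551908421, 'cy': 201.2042086504087, 'k1': -0.06362455588097864, 'eye': array([0.17972232, 0.57763953, 0.38350203]), 'attitude': array([2.43552856, 1.56094403, 0.22041545])} 0.0 1.2867388
-0.0188
```

View pics/top0.png

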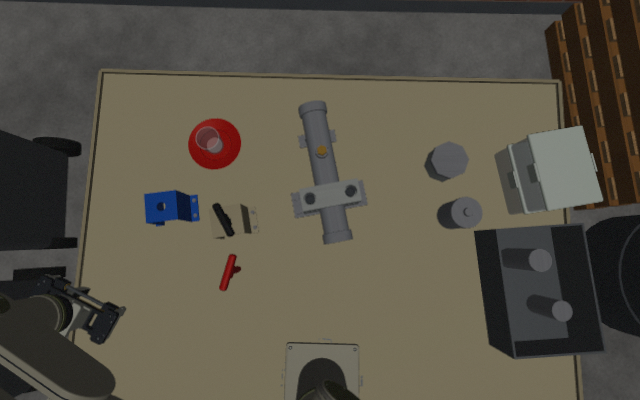

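View pics/side0.png

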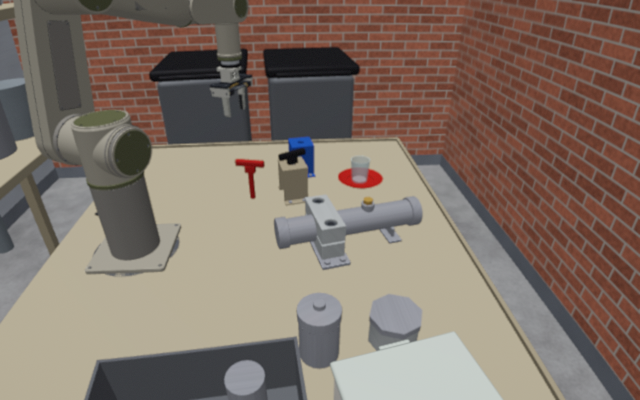

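View pics/wrist0.png

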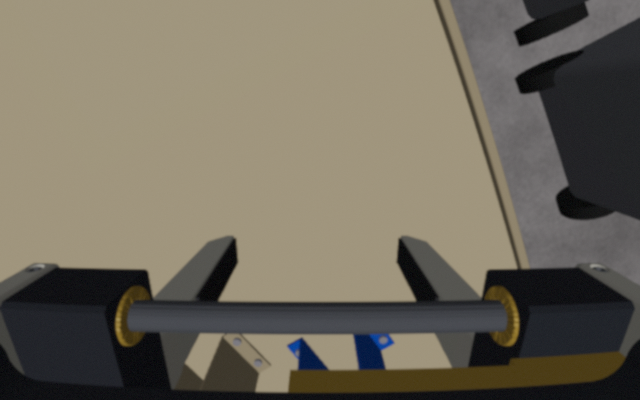

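The top view shows the black key bar from (218,205) to (232,234) in the beige holder. The clamp's screw holes are at (310,199), left, and (351,191). I'll measure these with depth.

```bash
cat >> h.py <<'E'
def load(tag):
    z=np.load(f'pics/{tag}.npz',allow_pickle=True); return z['p'],z['d'],z['cal'].item()
def slopes(c,u,v):
    K=np.array([[c['fx'],0,c['cx']],[0,c['fy'],c['cy']],[0,0,1.]])
    pts=np.stack([np.ravel(u),np.ravel(v)],-1).astype(float)[:,None]
    return cv2.undistortPoints(pts,K,np.array([c['k1'],0,0,0,0.]))[:,0]
def rot(c):
    return R.from_rotvec(c['attitude']).as_matrix()
def world(c,u,v,d):
    s=slopes(c,u,v); d=np.ravel(d)
    return (np.c_[s*d[:,None],d])@rot(c).T+c['eye']
def atz(c,u,v,z):
    s=slopes(c,u,v); r=np.c_[s,np.ones(len(s))]@rot(c).T
    return c['eye']+r*((z-c['eye'][2])/r[:,2])[:,None]
def proj(c,P):
    q=(np.atleast_2d(P)-c['eye'])@rot(c)
    K=np.array([[c['fx'],0,c['cx']],[0,c['fy'],c['cy']],[0,0,1.]])
    s=q[:,:2]/q[:,2:]; r2=(s**2).sum(1,keepdims=True)
    s=s*(1+c['k1']*r2); return s*[c['fx'],c['fy']]+[c['cx'],c['cy']]
def cloud(tag):
    p,d,c=load(tag); v,u=np.mgrid[:400,:640]
    return world(c,u,v,d).reshape(400,640,3),p,d
E
python3 - <<'E'
from h import *
for tag in ['top0','side0']:
    W,p,d=cloud(tag); print(tag)
    pts={'top0':[(223,220),(218,207),(231,233),(240,215),(253,220),(310,199),(351,191),(330,195),(322,150),(228,262),(400,250),(160,206),(446,160),(466,212)],
         'side0':[(290,157),(292,166),(318,201),(331,218),(325,210),(319,305),(395,310),(250,163),(360,178),(250,215)]}[tag]
    for u,v in pts: print((u,v),np.round(W[v,u],4),p[v,u])
p=cv2.imread('pics/top0.png')[150:310,130:390]; cv2.imwrite('pics/topz.png',cv2.resize(p,None,fx=3,fy=3,interpolation=cv2.INTER_CUBIC))
p=cv2.imread('pics/side0.png')[130:280,220:440]; cv2.imwrite('pics/sidez.png',cv2.resize(p,None,fx=3.6,fy=3.6,interpolation=cv2.INTER_CUBIC))
E
```

```text
top0
(223, 220) [0.4587 0.2771 0.1675] [27 26 27]
(218, 207) [0.4935 0.293  0.1666] [24 20 19]
(231, 233) [0.4246 0.2542 0.1649] [25 25 23]
(240, 215) [0.477  0.2425 0.1185] [ 85 105 113]
(253, 220) [0.4708 0.2252 0.002 ] [ 87 108 115]
(310, 199) [0.5306 0.0462 0.0957] [49 44 43]
(351, 191) [ 0.5572 -0.0728  0.0959] [46 44 42]
(330, 195) [ 0.5418 -0.0112  0.111 ] [105 108 106]
(322, 150) [0.6697 0.0151 0.1266] [ 30  82 108]
(228, 262) [0.3468 0.2624 0.1448] [ 10  13 113]
(400, 250) [ 0.3899 -0.2361  0.0024] [ 89 110 118]
(160, 206) [0.5052 0.5107 0.0245] [47 25 13]
(446, 160) [ 0.6615 -0.3578  0.0764] [89 86 85]
(466, 212) [ 0.4996 -0.3834  0.1485] [92 89 89]
side0
(290, 157) [0.4548 0.2704 0.1464] [17 15 15]
(292, 166) [0.4603 0.2538 0.1211] [132 154 164]
(318, 201) [0.5324 0.0572 0.0999] [53 48 45]
(331, 218) [ 0.5594 -0.0514  0.1103] [173 172 168]
(325, 210) [ 0.5469 -0.0103  0.1105] [183 182 178]
(319, 305) [ 0.5009 -0.3998  0.1455] [162 156 153]
(395, 310) [ 0.6639 -0.3588  0.0757] [159 150 148]
(250, 163) [0.323  0.2549 0.1367] [ 19  20 128]
(360, 178) [0.7056 0.3299 0.0271] [157 153 164]
(250, 215) [ 0.3187  0.1531 -0.0006] [152 175 183]
```

View pics/topz.png

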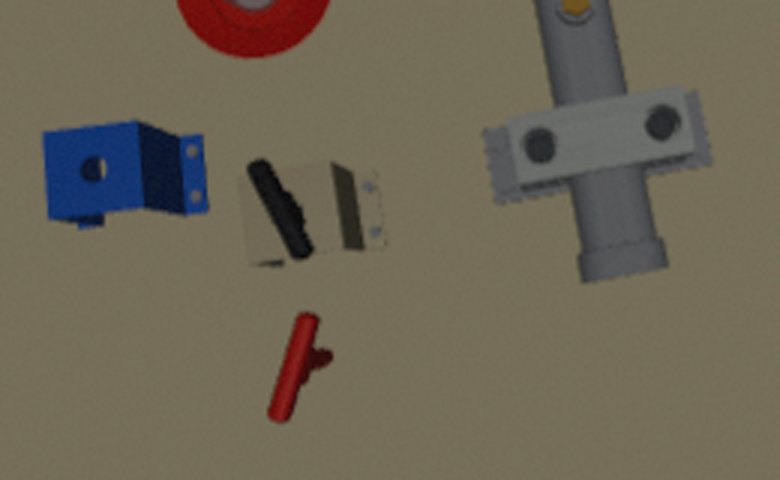

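View pics/sidez.png

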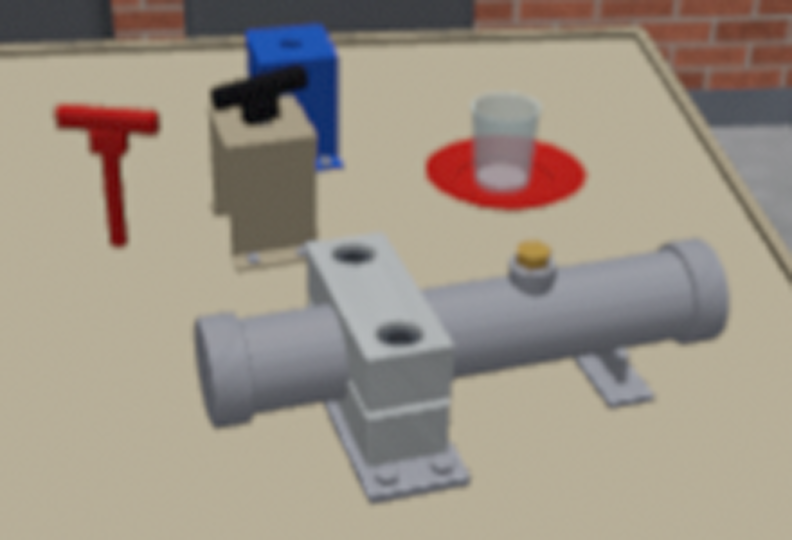

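```bash
cat > m.py <<'E'
from h import *
for tag in ['top0','side0']:
    W,p,d=cloud(tag); print(tag)
    X,Y,Z=W[...,0],W[...,1],W[...,2]; dark=p.max(2)<60
    m=(np.hypot(X-.459,Y-.275)<.075)&(Z>.135)&dark
    r=cv2.minAreaRect(W[m][:,:2].astype(np.float32)); print('bar',m.sum(),r,W[m].mean(0),np.percentile(Z[m],[5,50,95]))
    # principal dir
    q=W[m][:,:2]; w,V=np.linalg.eigh(np.cov(q.T)); print('dir',V[:,1],np.degrees(np.arctan2(*V[::-1,1])))
    m=(np.hypot(X-.459,Y-.265)<.09)&(abs(Z-.12)<.006)&~dark
    r=cv2.minAreaRect(W[m][:,:2].astype(np.float32)); print('plate',m.sum(),r,np.median(Z[m]))
    m=(np.hypot(X-.545,Y+.01)<.12)&(abs(Z-.11)<.004)&~dark&(p.max(2)-p.min(2)<25)
    r=cv2.minAreaRect(W[m][:,:2].astype(np.float32)); print('block',m.sum(),r,np.median(Z[m]))
    cs=cv2.boxPoints(r); print(cs.round(4).tolist())
    c=load(tag)[2]
    m=dark&(np.hypot(X-.535,Y-.05)<.03)&(Z>.08)
    n,l,st,ce=cv2.connectedComponentsWithStats(m.astype(np.uint8))
    for i in range(1,n):
        if st[i,4]>10: print('hole',st[i],ce[i],atz(c,*ce[i],.11),atz(c,*ce[i],.106))
    m=dark&(np.hypot(X-.557,Y+.07)<.03)&(Z>.08)
    n,l,st,ce=cv2.connectedComponentsWithStats(m.astype(np.uint8))
    for i in range(1,n):
        if st[i,4]>10: print('holeR',st[i],ce[i],atz(c,*ce[i],.11),atz(c,*ce[i],.106))
E
python3 m.py
```

```text
top0
bar 281 ((0.46033257246017456, 0.2796842157840729), (0.09809435904026031, 0.019192185252904892), 31.23050308227539) [0.46067044 0.27796308 0.16263123] [0.14608583 0.16464713 0.1684432 ]
dir [-0.86002426 -0.51025315] -149.31930662526557
plate 671 ((0.45976826548576355, 0.2810317575931549), (0.0837351530790329, 0.090935118496418), 11.897500038146973) 0.11998502446257131
block 1113 ((0.5518283247947693, -0.008347541093826294), (0.17752906680107117, 0.1778351217508316), 56.278038024902344) 0.11006301255790274
[[0.428600013256073, -0.03280000016093254], [0.5764999985694885, -0.1315000057220459], [0.6751000285148621, 0.016100000590085983], [0.5271999835968018, 0.11479999870061874]]
hole [305 193  10  11  81] [309.66666667 198.11111111] [[0.53138521 0.04692861 0.11      ]] [[0.53188423 0.0470071  0.106     ]]
holeR [345 186  12  11  84] [350.3452381 190.6547619] [[ 0.5561172 -0.0695263  0.11     ]] [[ 0.55671156 -0.06989673  0.106     ]]
side0
bar 186 ((0.46072012186050415, 0.27433323860168457), (0.09768912941217422, 0.01939992979168892), 26.621112823486328) [0.46156129 0.2721104  0.15436332] [0.13848124 0.15529681 0.1655457 ]
dir [-0.86442592 -0.50276022] -149.81721683834522
plate 250 ((0.4604378640651703, 0.27740800380706787), (0.08435236662626266, 0.08848650008440018), 12.908127784729004) 0.11966886186896969
block 771 ((0.5488921999931335, -0.012803182005882263), (0.1684897541999817, 0.17889906466007233), 57.21538543701172) 0.10970817963016077
[[0.42809998989105225, -0.03519999980926514], [0.578499972820282, -0.13210000097751617], [0.669700026512146, 0.009600000455975533], [0.5192999839782715, 0.10649999976158142]]
```

```bash
cat >> h.py <<'E'
def tool():
    s=robot.read_state(); return np.array(s['tool_pos']),R.from_rotvec(s['orientation']).as_matrix(),s
def plan(xyz,yaw):
    """target TCP pos, tool down with tool y axis heading yaw (mod pi) ; print scaled shifts"""
    p,M,s=tool(); 
    t=M.T@(np.array(xyz)-p)/0.3
    h=np.arctan2(M[1,1],M[0,1]); 
    dy=(yaw-h+np.pi/2)%np.pi-np.pi/2   # world ccw
    print('TCP',p.round(4),'yaw_y deg',np.degrees(h).round(2),'shift',t.round(4),'turn(short)',round(-np.degrees(dy)/180,4),'q6',np.round(s['q'][5],3))
E
python3 - <<'E'
from h import *
p,M,s=tool(); print(M.round(3))
p0,d,c=load('wrist0')
C=rot(c); print('cam in tool',M.T@(c['eye']-p)); print((M.T@C).round(3))
plan([.46,.278,.26],np.radians(120))
E
```

```text
[[-0.908  0.418 -0.001]
 [ 0.418  0.908 -0.001]
 [ 0.    -0.001 -1.   ]]
cam in tool [ 7.84864446e-02  4.64202456e-05 -1.65697687e-01]
[[ 0.001 -0.96  -0.281]
 [ 1.     0.001 -0.001]
 [ 0.001 -0.281  0.96 ]]
TCP [0.2509 0.5445 0.2178] yaw_y deg 65.26 shift [-1.0049 -0.5154 -0.14  ] turn(short) -0.3041 q6 -0.085
```

Request:
drive_tool([
  {"jaw": 1,"tx": -1,"ty": -0.515,"tz": -0.14,"turn": -0.304},
  {"jaw": 1,"tx": -1,"ty": -0.515,"tz": -0.14,"turn": -0.304},
  {"jaw": 1,"tx": -1,"ty": -0.515,"tz": -0.14,"turn": -0.304},
  {"jaw": 1,"tx": -1,"ty": -0.515,"tz": -0.14,"turn": -0.304},
  {"jaw": 1,"tx": -1,"ty": -0.515,"tz": -0.14,"turn": -0.304},
  {"jaw": 1,"tx": -1,"ty": -0.515,"tz": -0.14,"turn": -0.304},
  {"jaw": 1,"tx": -1,"ty": -0.515,"tz": -0.14,"turn": -0.304},
  {"jaw": 1,"tx": -1,"ty": -0.515,"tz": -0.14,"turn": -0.304},
  {"jaw": 1,"tx": -1,"ty": -0.515,"tz": -0.14,"turn": -0.304},
  {"jaw": 1,"tx": -1,"ty": -0.515,"tz": -0.14,"turn": -0.304},
])

```text
t: 1.15
tool_pos: [0.4583, 0.2797, 0.2602]
orientation: [0.809, -3.035, -0.001]
force: [-0.3, -0.1, 0.5]
opening: 0.0932
```

```bash
python3 - <<'E'
from h import *
snap('wrist','w1'); W,p,d=cloud('w1')
plan([.52,.03,.22],np.radians(120)); print(robot.read_state()['t'])
E
```

```text
TCP [0.4579 0.2801 0.2601] yaw_y deg 119.95 shift [ 0.2369 -0.8258  0.1334] turn(short) -0.0003 q6 -1.641
1.2
```

View pics/w1.png

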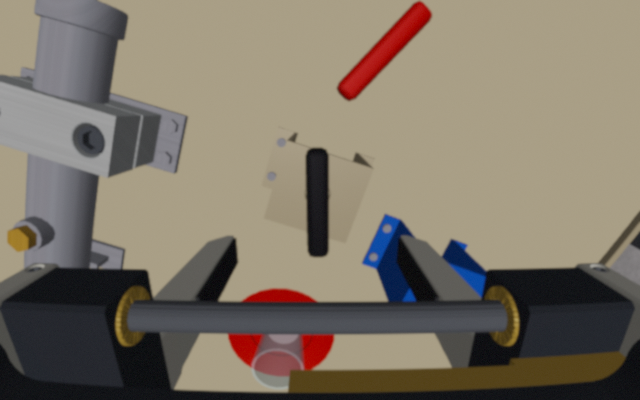

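The wrist view shows the key bar from (317,149) to (317,256), upright on the beige plate. The left socket is visible at (88,139).

```bash
python3 - <<'E'
from h import *
W,p,d=cloud('w1'); c=load('w1')[2]
X,Y,Z=W[...,0],W[...,1],W[...,2]; dark=p.max(2)<60
m=(np.hypot(X-.459,Y-.277)<.07)&(Z>.15)&dark
q=W[m]; r=cv2.minAreaRect(q[:,:2].astype(np.float32)); print('bar',m.sum(),r,q.mean(0),np.percentile(q[:,2],[5,50,95,99]))
w,V=np.linalg.eigh(np.cov(q[:,:2].T)); print(np.degrees(np.arctan2(V[1,1],V[0,1])))
a=V[:,1]; t=(q[:,:2]-q[:,:2].mean(0))@a; print('ends z',q[t<-.03,2].max(),q[t>.03,2].max(),t.min(),t.max())
m=(np.hypot(X-.459,Y-.277)<.09)&(abs(Z-.12)<.006)&~dark
print('plate',cv2.minAreaRect(W[m][:,:2].astype(np.float32)),np.median(Z[m]))
print('hole',atz(c,88,139,.106), W[139,88])
E
```

```text
bar 30501 ((0.44175827503204346, 0.26761502027511597), (0.11114247143268585, 0.104617640376091), 77.31462860107422) [0.4447218  0.25877088 0.34809426] [0.16580531 0.36743047 0.3800291  0.3817355 ]
119.69368943128417
ends z 0.38434922892657575 0.3835777730171065 -0.05999170211062492 0.07510522718589162
plate ((0.46103140711784363, 0.28157147765159607), (0.08450844883918762, 0.09030383080244064), 11.945991516113281) 0.1198158318551294
hole [[0.5315281  0.04653205 0.106     ]] [0.53539756 0.04119327 0.09722671]
```

Request:
drive_tool([
  {"jaw": 1,"tx": 0.237,"ty": -0.826,"tz": 0.133},
  {"jaw": 1,"tx": 0.237,"ty": -0.826,"tz": 0.133},
  {"jaw": 1,"tx": 0.237,"ty": -0.826,"tz": 0.133},
  {"jaw": 1,"tx": 0.237,"ty": -0.826,"tz": 0.133},
  {"jaw": 1,"tx": 0.237,"ty": -0.826,"tz": 0.133},
  {"jaw": 1,"tx": 0.237,"ty": -0.826,"tz": 0.133},
  {"jaw": 1,"tx": 0.237,"ty": -0.826,"tz": 0.133},
])

```text
schema error: expected keys jaw, tx, ty, tz, turn
```

```bash
python3 - <<'E'
from h import *
p,d,c=snap('wrist','w2'); plan([.46,.279,.22],np.radians(120))
u,v=proj(c,[.532,.047,.106])[0]; print(u,v)
u,v=int(u),int(v); z=p[v-50:v+50,u-60:u+60]; cv2.imwrite('pics/w2z.png',cv2.resize(z,None,fx=6,fy=6,interpolation=cv2.INTER_CUBIC)); print(u-60,v-50)
E
```

```text
TCP [0.4578 0.2803 0.2601] yaw_y deg 120.01 shift [-0.0043 -0.0076  0.1338] turn(short) 0.0001 q6 -1.641
87.78362547206262 139.3445497522747
27 89
```

View pics/w2z.png

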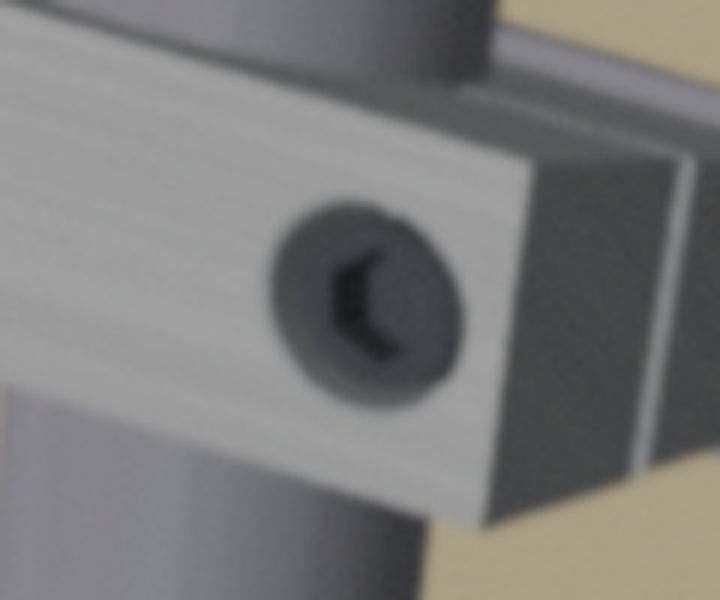

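View pics/w2.png

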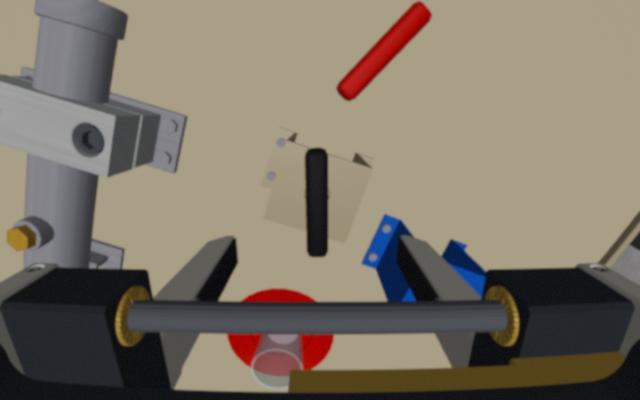

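The move was refused because every row needs "turn". The picture is therefore from the same pose: socket at (88,139), with one hex corner pointing left.

Request:
drive_tool([
  {"jaw": 1,"tx": 0.237,"ty": -0.826,"tz": 0.133,"turn": 0},
  {"jaw": 1,"tx": 0.237,"ty": -0.826,"tz": 0.133,"turn": 0},
  {"jaw": 1,"tx": 0.237,"ty": -0.826,"tz": 0.133,"turn": 0},
  {"jaw": 1,"tx": 0.237,"ty": -0.826,"tz": 0.133,"turn": 0},
  {"jaw": 1,"tx": 0.237,"ty": -0.826,"tz": 0.133,"turn": 0},
  {"jaw": 1,"tx": 0.237,"ty": -0.826,"tz": 0.133,"turn": 0},
  {"jaw": 1,"tx": 0.237,"ty": -0.826,"tz": 0.133,"turn": 0},
])

```text
t: 1.95
tool_pos: [0.5208, 0.0288, 0.22]
orientation: [0.809, -3.034, -0.001]
force: [-0.5, 0.2, 0.7]
opening: 0.0931
```

```bash
python3 - <<'E'
from h import *
p,d,c=snap('wrist','w2'); plan([.46,.279,.22],np.radians(120))
u,v=proj(c,[.532,.047,.106])[0]; print(u,v)
u,v=int(u),int(v); z=p[v-40:v+40,u-50:u+50]; cv2.imwrite('pics/w2zb.png',cv2.resize(z,None,fx=7,fy=7,interpolation=cv2.INTER_CUBIC)); print(u-50,v-40)
W,p,d=cloud('w1'); c=load('w1')[2]
X,Y,Z=W[...,0],W[...,1],W[...,2]; dark=p.max(2)<60
m=(np.hypot(X-.459,Y-.277)<.07)&(Z>.155)&(Z<.18)&dark
q=W[m]; r=cv2.minAreaRect(q[:,:2].astype(np.float32)); print('bar',m.sum(),r,q.mean(0),np.percentile(q[:,2],[5,50,95,99]))
w,V=np.linalg.eigh(np.cov(q[:,:2].T)); print(np.degrees(np.arctan2(V[1,1],V[0,1])))
a=V[:,1]; t=(q[:,:2]-q[:,:2].mean(0))@a; print('ends z',np.median(q[t<-.03,2]),np.median(q[t>.03,2]),t.min(),t.max())
E
```

```text
TCP [0.5208 0.03   0.2205] yaw_y deg 119.95 shift [-0.2386  0.8203  0.0024] turn(short) -0.0003 q6 -2.135
327.30467190732105 217.0506389976365
277 177
bar 2125 ((0.45894184708595276, 0.2807679772377014), (0.09605316817760468, 0.017537539824843407), 30.407533645629883) [0.45659794 0.27960199 0.16506304] [0.16252976 0.1652532  0.1666644  0.16714966]
-149.4724530689934
ends z 0.16531290780790225 0.1649217434787455 -0.05064432225665582 0.04542155949501594
```

View pics/w2zb.png

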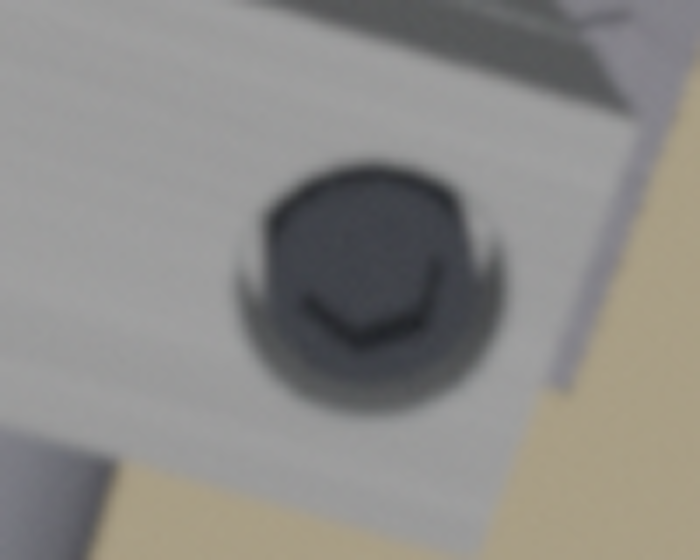

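View pics/w2.png

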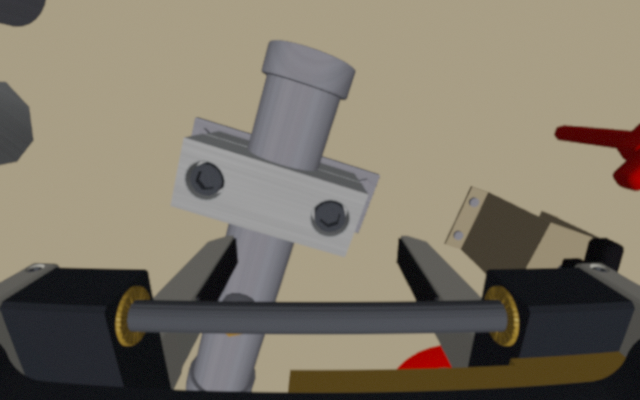

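Hex walls show at about (327,217). I'll look from straight above, with the camera over the socket, to get the hex angle.

```bash
python3 - <<'E'
from h import *
plan([.60,.086,.15],np.radians(120))
E
```

```text
TCP [0.5208 0.03   0.2205] yaw_y deg 119.95 shift [-0.3218  0.0296  0.2348] turn(short) -0.0003 q6 -2.135
```

Request:
drive_tool([
  {"jaw": 1,"tx": -0.322,"ty": 0.03,"tz": 0.235,"turn": 0},
  {"jaw": 1,"tx": -0.322,"ty": 0.03,"tz": 0.235,"turn": 0},
  {"jaw": 1,"tx": -0.322,"ty": 0.03,"tz": 0.235,"turn": 0},
  {"jaw": 1,"tx": -0.322,"ty": 0.03,"tz": 0.235,"turn": 0},
  {"jaw": 1,"tx": -0.322,"ty": 0.03,"tz": 0.235,"turn": 0},
])

```text
t: 2.5
tool_pos: [0.5997, 0.0871, 0.1505]
orientation: [0.817, -3.033, -0.0]
force: [-0.8, -0.6, -0.3]
opening: 0.0933
```

```bash
python3 - <<'E'
from h import *
p,d,c=snap('wrist','w3'); plan([.46,.279,.22],np.radians(120))
u,v=proj(c,[.532,.047,.106])[0]; print(u,v,c['eye'])
u,v=int(u),int(v); z=p[v-32:v+32,u-40:u+40]; z=cv2.resize(z,None,fx=9,fy=9,interpolation=cv2.INTER_CUBIC); print(u-40,v-32)
z=np.clip(z.astype(float)*1.8,0,255).astype(np.uint8)
cv2.imwrite('pics/w3z.png',z)
E
```

```text
TCP [0.6001 0.0863 0.1514] yaw_y deg 120.09 shift [ 0.0817  0.7896 -0.229 ] turn(short) 0.0005 q6 -2.038
315.22418133603134 109.61741852603421 [0.53190649 0.04839497 0.31633114]
275 77
```

View pics/w3z.png

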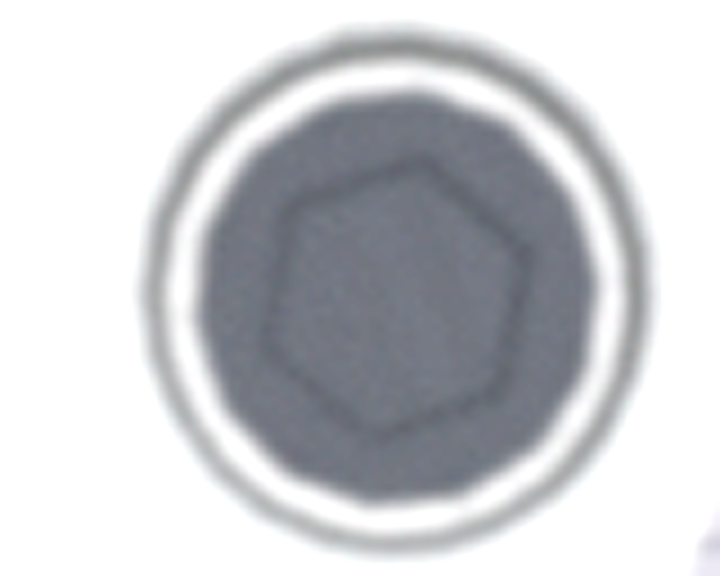

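Clear hex: corners in this crop at (421,155), (528,250), (502,390), (378,440), (267,335) and (293,208).

```bash
python3 - <<'E'
from h import *
p,d,c=load('w3')
k=np.array([(421,155),(528,250),(502,390),(378,440),(267,335),(293,208)],float)
# resize mapping: (x+.5)/9-.5
uv=(k+.5)/9-.5+[275,77]
P=atz(c,uv[:,0],uv[:,1],.106)[:,:2]; o=P.mean(0)
r=P-o; print('centre',o,'R',np.hypot(*r.T)*1000)
a=np.degrees(np.arctan2(r[:,1],r[:,0])); print('corner angles mod60',a%60)
z=np.exp(6j*np.radians(a)).mean(); print('mean corner',np.degrees(np.angle(z))/6%60)
cc=(np.array([397.,294.])+.5)/9-.5+[275,77]; print('counterbore centre',atz(c,*cc,.11),'head',atz(c,*((np.array([398.,298.])+.5)/9-.5+[275,77]),.106))
plan([.458,.279,.22],np.radians(120))
E
```

```text
centre [0.53080569 0.04898184] R [ 9.93552801  9.85538001  9.9658626  10.18801475  9.82429942  9.72851535]
corner angles mod60 [20.87538092 19.61963309 19.28149227 21.97363501 15.82917649 20.78890718]
mean corner 19.741994766439337
counterbore centre [[0.53068937 0.04879309 0.11      ]] head [[0.53087058 0.04900355 0.106     ]]
TCP [0.6001 0.0863 0.1514] yaw_y deg 120.09 shift [ 0.0875  0.793  -0.229 ] turn(short) 0.0005 q6 -2.038
```

```bash
python3 - <<'E'
from h import *
plan([.527,.318,.22],np.radians(120))
E
```

```text
TCP [0.6001 0.0863 0.1514] yaw_y deg 120.09 shift [-0.1767  0.7901 -0.2287] turn(short) 0.0005 q6 -2.038
```

Request:
drive_tool([
  {"jaw": 1,"tx": -0.177,"ty": 0.79,"tz": -0.229,"turn": 0},
  {"jaw": 1,"tx": -0.177,"ty": 0.79,"tz": -0.229,"turn": 0},
  {"jaw": 1,"tx": -0.177,"ty": 0.79,"tz": -0.229,"turn": 0},
  {"jaw": 1,"tx": -0.177,"ty": 0.79,"tz": -0.229,"turn": 0},
  {"jaw": 1,"tx": -0.177,"ty": 0.79,"tz": -0.229,"turn": 0},
  {"jaw": 1,"tx": -0.177,"ty": 0.79,"tz": -0.229,"turn": 0},
  {"jaw": 1,"tx": -0.177,"ty": 0.79,"tz": -0.229,"turn": 0},
  {"jaw": 1,"tx": -0.177,"ty": 0.79,"tz": -0.229,"turn": 0},
])

```text
t: 3.35
tool_pos: [0.528, 0.3157, 0.2195]
orientation: [-0.811, 3.034, -0.001]
force: [0.1, -0.3, 0.5]
opening: 0.0929
```

```bash
python3 - <<'E'
from h import *
p,d,c=snap('wrist','w4')
W,p,d=cloud('w4')
X,Y,Z=W[...,0],W[...,1],W[...,2]; dark=p.max(2)<70
m=(np.hypot(X-.459,Y-.28)<.07)&(Z>.14)&(Z<.19)&dark
v,u=np.nonzero(m); r=cv2.minAreaRect(np.stack([u,v],1).astype(np.float32)); print(r)
for z in (.160,.166): 
    b=atz(c,*cv2.boxPoints(r).T,z)[:,:2]; print('centre',b.mean(0),[np.hypot(*(b[i]-b[i-1]))*1000 for i in (1,2)],[np.degrees(np.arctan2(*(b[i]-b[i-1])[::-1])) for i in (1,2)])
print(np.percentile(Z[m],[5,50,95]),c['eye'])
m=(np.hypot(X-.459,Y-.28)<.09)&(abs(Z-.12)<.006)&~dark
print('plate',cv2.minAreaRect(W[m][:,:2].astype(np.float32)),np.median(Z[m]))
plan([.459,.28,.22],np.radians(120.3))
E
```

```text
((322.5, 111.0), (144.0, 27.0), 90.0)
centre [0.46071599 0.28176379] [np.float64(17.831820749059148), np.float64(97.64448333640937)] [np.float64(120.02111493957544), np.float64(30.829814676067098)]
centre [0.46069398 0.28164385] [np.float64(17.35689065993692), np.float64(95.04383453975187)] [np.float64(120.02111493957551), np.float64(30.829814676067144)]
[0.16297521 0.16520704 0.16664556] [0.45988935 0.27726065 0.38527721]
plate ((0.46062448620796204, 0.2820276916027069), (0.08497072011232376, 0.09049154072999954), 11.960722923278809) 0.11973381085490126
TCP [0.5281 0.3152 0.2191] yaw_y deg 119.89 shift [ 0.2584  0.013  -0.0031] turn(short) -0.0023 q6 -1.637
```

View pics/w4.png

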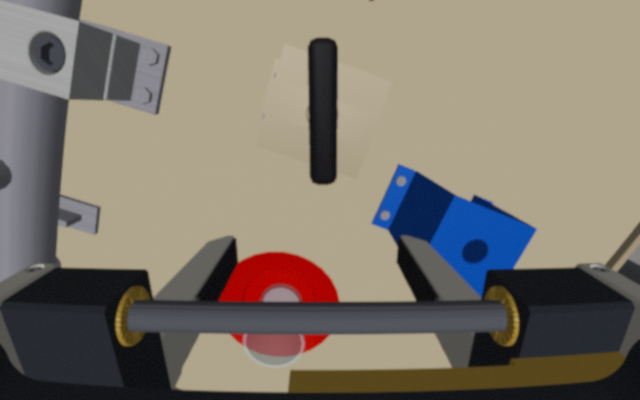

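The bar is centred at (322,111) on the plate; its top is at 0.166, as expected. I'll check the pose-reading noise before the descent.

```bash
python3 - <<'E'
from h import *
a=[];e=[]
for i in range(8):
    p,M,s=tool(); a.append(np.r_[p,np.degrees(np.arctan2(M[1,1],M[0,1]))]); c=robot.get_calibration('wrist'); e.append(c['eye']); robot.read_camera('wrist')
print(np.round(a,4)); print(np.round(e,4))
E
```

```text
[[  0.5281   0.3152   0.2191 119.8913]
 [  0.5282   0.3151   0.2187 119.8642]
 [  0.5282   0.3151   0.2186 119.8533]
 [  0.5282   0.3153   0.2186 119.8586]
 [  0.5282   0.3154   0.2185 119.8713]
 [  0.5282   0.3157   0.2186 119.8874]
 [  0.5281   0.3159   0.2186 119.9028]
 [  0.5281   0.3161   0.2187 119.9213]]
[[0.4601 0.2769 0.3848]
 [0.4602 0.2768 0.3846]
 [0.4603 0.2768 0.3845]
 [0.4603 0.277  0.3844]
 [0.4603 0.2772 0.3844]
 [0.4602 0.2774 0.3844]
 [0.4602 0.2776 0.3845]
 [0.4601 0.2777 0.3845]]
```

```bash
python3 - <<'E'
from h import *
plan([.4607,.2817,.136],np.radians(120.4))
p,d,c=snap('wrist','w5')
W,p,d=cloud('w5')
X,Y,Z=W[...,0],W[...,1],W[...,2]; dark=p.max(2)<70
m=(np.hypot(X-.459,Y-.28)<.07)&(Z>.14)&(Z<.19)&dark
v,u=np.nonzero(m); r=cv2.minAreaRect(np.stack([u,v],1).astype(np.float32)); print(r)
b=atz(c,*cv2.boxPoints(r).T,.162)[:,:2]; print('centre',b.mean(0))
m=(np.hypot(X-.459,Y-.28)<.09)&(abs(Z-.12)<.006)&~dark
print('plate',cv2.minAreaRect(W[m][:,:2].astype(np.float32))[0])
E
```

```text
TCP [0.528  0.3163 0.2188] yaw_y deg 119.94 shift [0.252 0.012 0.276] turn(short) -0.0026 q6 -1.637
((321.5, 110.0), (144.0, 27.0), 90.0)
centre [0.46038129 0.28141969]
plate (0.4606007933616638, 0.281848669052124)
```

Request:
drive_tool([
  {"jaw": 1,"tx": 0.252,"ty": 0.01,"tz": 0,"turn": -0.0025},
  {"jaw": 1,"tx": 0.252,"ty": 0.01,"tz": 0,"turn": -0.0025},
  {"jaw": 1,"tx": 0.252,"ty": 0.01,"tz": 0,"turn": -0.0025},
  {"jaw": 0.6,"tx": 0.252,"ty": 0.01,"tz": 0.1,"turn": -0.0025},
  {"jaw": 0.6,"tx": 0.252,"ty": 0.01,"tz": 0.15,"turn": -0.0025},
  {"jaw": 0.6,"tx": 0.252,"ty": 0.01,"tz": 0.2,"turn": -0.0025},
  {"jaw": 0.6,"tx": 0.252,"ty": 0.01,"tz": 0.25,"turn": -0.0025},
  {"jaw": 0.6,"tx": 0.252,"ty": 0.01,"tz": 0.275,"turn": -0.0025},
  {"jaw": 0.6,"tx": 0.252,"ty": 0.01,"tz": 0.275,"turn": -0.0025},
  {"jaw": 0.6,"tx": 0.252,"ty": 0.01,"tz": 0.275,"turn": -0.0025},
])

```text
t: 4.85
tool_pos: [0.4612, 0.2817, 0.1368]
orientation: [-0.824, 3.031, 0.0]
force: [0.5, 0.3, 0.8]
opening: 0.0558
```

```bash
python3 - <<'E'
from h import *
plan([.4606,.2817,.136],np.radians(120.4)); 
p,d,c=snap('wrist','w6');snap('side','s6');plan([.4606,.2817,.136],np.radians(120.4)); print(robot.read_state()['force'],robot.read_state()['opening'])
E
```

```text
TCP [0.4612 0.2817 0.1368] yaw_y deg 120.43 shift [0.0017 0.0009 0.0026] turn(short) 0.0002 q6 -1.648
TCP [0.4615 0.2819 0.1374] yaw_y deg 120.43 shift [0.003  0.0009 0.0048] turn(short) 0.0002 q6 -1.648
[ 0.06342699 -0.17013691  0.6384836 ] 0.055882022126809365
```

View pics/w6.png

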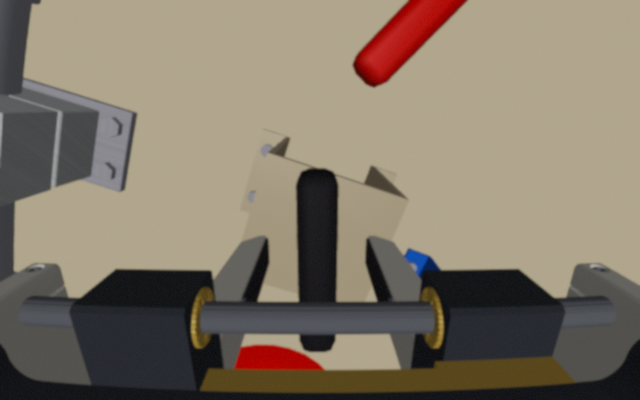

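View pics/s6.png

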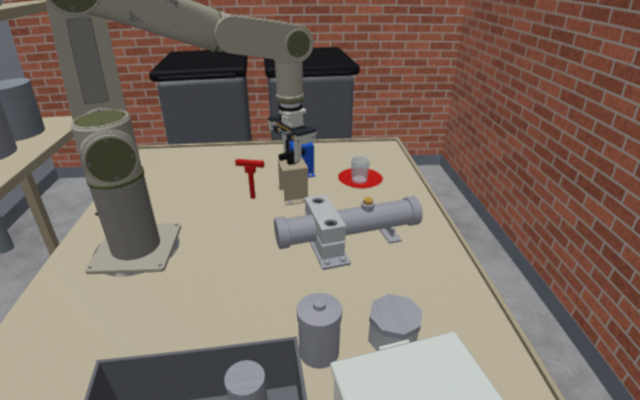

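The bar (x≈317) lies between the fingers. Closing.

Request:
drive_tool([
  {"jaw": 0,"tx": 0,"ty": 0,"tz": 0,"turn": 0},
  {"jaw": 0,"tx": 0,"ty": 0,"tz": 0,"turn": 0},
  {"jaw": 0,"tx": 0,"ty": 0,"tz": 0,"turn": 0},
  {"jaw": 0,"tx": 0,"ty": 0,"tz": 0,"turn": 0},
  {"jaw": 0,"tx": 0,"ty": 0,"tz": 0,"turn": 0},
  {"jaw": 0,"tx": 0,"ty": 0,"tz": 0,"turn": 0},
  {"jaw": 0,"tx": 0,"ty": 0,"tz": 0,"turn": 0},
], force=50)

```text
t: 5.65
tool_pos: [0.4609, 0.2816, 0.1365]
orientation: [-0.825, 3.031, 0.0]
force: [-1.9, -0.3, -0.1]
opening: 0.02
```

```bash
python3 - <<'E'
from h import *
for i in range(4): robot.read_camera('top'); s=robot.read_state(); print(s['tool_pos'],s['force'],s['wrist_torque'],s['opening'])
plan([.4606,.2817,.136],np.radians(120.4)); 
E
```

```text
[0.46089011 0.28164336 0.13649019] [-0.85629365 -0.31588213  0.94424836] [0.09278923 0.00522154 0.01977063] 0.019814980585299027
[0.46088206 0.28162119 0.13648084] [-0.3381087   0.0425208   1.02594586] [ 0.06083139  0.07183652 -0.06576733] 0.01988728746210384
[0.46087569 0.28162763 0.13646702] [-0.27213464  0.67536205  1.16635747] [0.05480036 0.07499711 0.04269228] 0.019612236414934016
[0.46089212 0.28162971 0.13647892] [-0.66739262  0.0968837  -0.22047424] [0.11661369 0.07304572 0.01331618] 0.020019619897637023
TCP [0.4609 0.2816 0.1365] yaw_y deg 120.43 shift [0.0007 0.0007 0.0016] turn(short) 0.0002 q6 -1.648
```

Request:
drive_tool([
  {"jaw": 0,"tx": 0,"ty": 0,"tz": -0.03,"turn": 0},
  {"jaw": 0,"tx": 0,"ty": 0,"tz": -0.1,"turn": 0},
  {"jaw": 0,"tx": 0,"ty": 0,"tz": -0.2,"turn": 0},
  {"jaw": 0,"tx": 0,"ty": 0,"tz": -0.3,"turn": 0},
  {"jaw": 0,"tx": 0,"ty": 0,"tz": -0.4,"turn": 0},
  {"jaw": 0,"tx": 0,"ty": 0,"tz": -0.42,"turn": 0},
  {"jaw": 0,"tx": 0,"ty": 0,"tz": -0.42,"turn": 0},
  {"jaw": 0,"tx": 0,"ty": 0,"tz": -0.42,"turn": 0},
])

```text
t: 6.65
tool_pos: [0.4602, 0.2812, 0.2605]
orientation: [0.824, -3.029, 0.001]
force: [-0.3, -0.1, -3.3]
opening: 0.0198
```

```bash
python3 - <<'E'
from h import *
p,d,c=snap('side','s7')
z=p[80:230,220:360]; cv2.imwrite('pics/s7z.png',cv2.resize(z,None,fx=4,fy=4,interpolation=cv2.INTER_CUBIC))
s=robot.read_state(); print(s['t'],s['force'],s['wrist_torque'],s['opening'])
plan([.5312,.0490,.26],np.radians(120.4+19.5)); 
E
```

```text
6.7 [ 0.15103016  0.25555612 -2.89904201] [0.06830789 0.04425105 0.00140176] 0.01960521750666803
TCP [0.4599 0.2811 0.26  ] yaw_y deg 120.43 shift [ 1.871e-01 -7.875e-01  5.000e-04] turn(short) -0.1082 q6 -1.648
```

View pics/s7z.png

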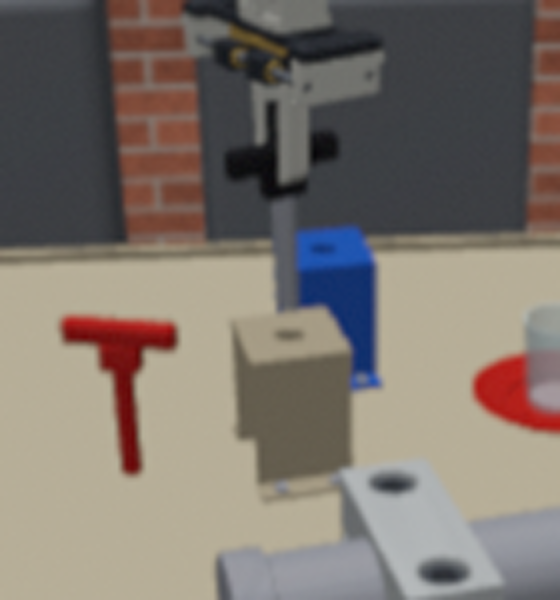

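The key is out of the hole, upright, and its weight reads about 3 N. Moving over the socket, turned 19.5° CCW.

Request:
drive_tool([
  {"jaw": 0,"tx": 0.187,"ty": -0.787,"tz": 0,"turn": -0.108},
  {"jaw": 0,"tx": 0.187,"ty": -0.787,"tz": 0,"turn": -0.108},
  {"jaw": 0,"tx": 0.187,"ty": -0.787,"tz": 0,"turn": -0.108},
  {"jaw": 0,"tx": 0.187,"ty": -0.787,"tz": 0,"turn": -0.108},
  {"jaw": 0,"tx": 0.187,"ty": -0.787,"tz": 0,"turn": -0.108},
  {"jaw": 0,"tx": 0.187,"ty": -0.787,"tz": 0,"turn": -0.108},
  {"jaw": 0,"tx": 0.187,"ty": -0.787,"tz": 0,"turn": -0.108},
  {"jaw": 0,"tx": 0.187,"ty": -0.787,"tz": 0,"turn": -0.108},
  {"jaw": 0,"tx": 0.187,"ty": -0.787,"tz": 0,"turn": -0.108},
  {"jaw": 0,"tx": 0.187,"ty": -0.787,"tz": 0,"turn": -0.108},
  {"jaw": 0,"tx": 0.187,"ty": -0.787,"tz": 0,"turn": -0.108},
  {"jaw": 0,"tx": 0.187,"ty": -0.787,"tz": 0,"turn": -0.108},
])

```text
t: 7.9
tool_pos: [0.532, 0.0503, 0.2625]
orientation: [-1.326, 2.848, -0.0]
force: [0.4, -0.5, -3.7]
opening: 0.0199
```

```bash
python3 - <<'E'
from h import *
p,d,c=snap('side','s8'); pt,dt,ct=snap('top','t8')
z=p[100:270,250:400]; cv2.imwrite('pics/s8z.png',cv2.resize(z,None,fx=3.5,fy=3.5,interpolation=cv2.INTER_CUBIC))
snap('wrist','w8')
for i in range(4): robot.read_camera('top'); s=robot.read_state(); print(s['tool_pos'],s['force'],s['wrist_torque'])
plan([.5312,.0490,.23],np.radians(139.9)); 
# hole from top now
W,pp,d=cloud('t8'); 
m=(np.hypot(W[...,0]-.4606,W[...,1]-.282)<.06)&(abs(W[...,2]-.12)<.006)
print(proj(ct,[.4606,.2818,.12]))
z=pt[200:245,200:260]; cv2.imwrite('pics/t8z.png',cv2.resize(z,None,fx=8,fy=8,interpolation=cv2.INTER_CUBIC))
E
```

```text
[0.53209067 0.04975255 0.2625047 ] [-0.21911797 -0.22468849 -2.59943491] [ 0.09839274  0.05522374 -0.00054594]
[0.53209061 0.04965844 0.26247662] [-0.05736144  0.2149786  -2.68485691] [0.09914504 0.0502494  0.01755096]
[0.5321062  0.04962954 0.2624713 ] [ 1.25276745 -0.24891422 -3.25428412] [ 0.03492488  0.08652758 -0.00612003]
[0.53212661 0.04957448 0.26245826] [ 0.97408395 -0.08473971 -4.06413302] [0.08425224 0.0137797  0.03489706]
TCP [0.5321 0.0496 0.2625] yaw_y deg 139.86 shift [0.0035 0.0011 0.1082] turn(short) -0.0002 q6 -2.444
[[225.62895142 220.38160581]]
```

View pics/s8z.png

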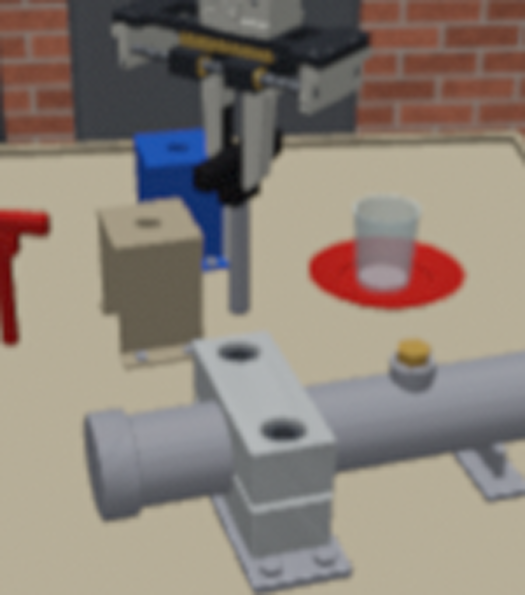

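View pics/t8z.png

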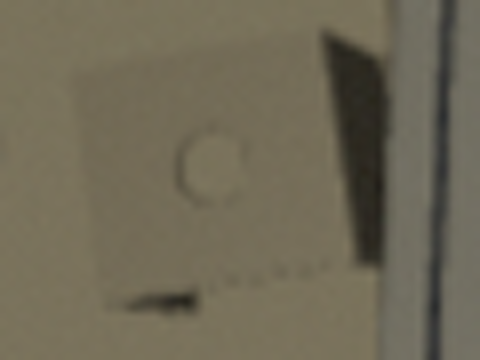

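View pics/w8.png

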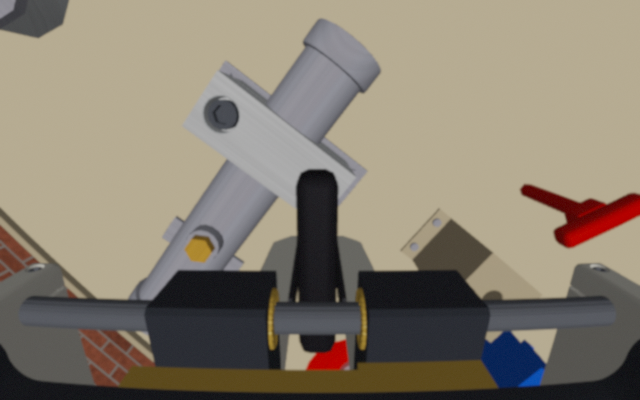

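```bash
python3 - <<'E'
from h import *
p,d,c=load('s8')
f=lambda x,y:((x+.5)/3.5-.5+250,(y+.5)/3.5-.5+100)
print('counterbore side',atz(c,*f(239,353),.11))
print('proj socket wrist est',proj(c,[.5308,.049,.11]),'px',f(239,353), 'tip pred',proj(c,[.5318,.0498,.146]),'px tip end', f(239,312))
pt,dt,ct=load('t8'); print('hole top',atz(ct,(212.5)/8-.5+200,167.5/8-.5+200,.12))
p0,_,c0=load('top0'); z=p0[180:215,285:375]; z=np.clip(z.astype(float)*1.6,0,255).astype(np.uint8)
cv2.imwrite('pics/t0z.png',cv2.resize(z,None,fx=8,fy=8,interpolation=cv2.INTER_CUBIC))
z=p[150:215,290:350]; cv2.imwrite('pics/s8zz.png',cv2.resize(z,None,fx=9,fy=9,interpolation=cv2.INTER_CUBIC))
E
```

```text
counterbore side [[0.53116965 0.04314607 0.11      ]]
proj socket wrist est [[317.65406672 199.47202813]] px (317.92857142857144, 200.5) tip pred [[317.96631166 188.4512505 ]] px tip end (317.92857142857144, 188.78571428571428)
hole top [[0.46047454 0.28057018 0.12      ]]
```

View pics/t0z.png

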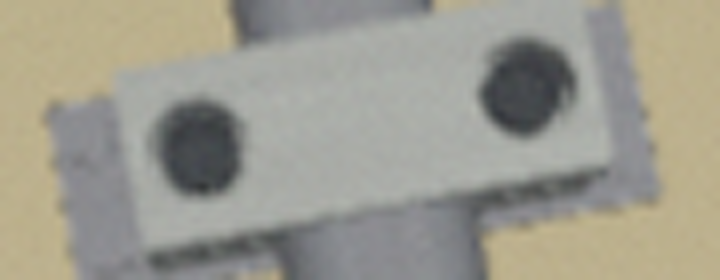

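View pics/s8zz.png

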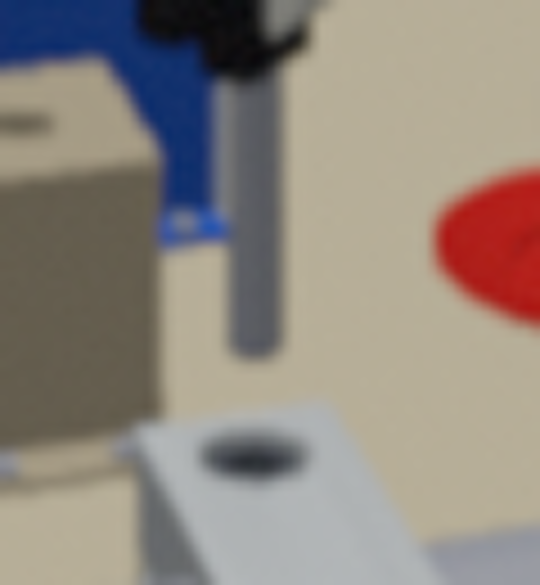

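Side view: the tip (column 318) lines up with the counterbore (column 318). Top view: the empty holder hole is at (226,220), 1.2 mm off my wrist estimate. I'm aiming for (0.5316, 0.0488).

```bash
python3 - <<'E'
from h import *
plan([.5316,.0488,.228],np.radians(139.9)); 
E
```

```text
TCP [0.5321 0.0496 0.2625] yaw_y deg 139.86 shift [ 0.0031 -0.0003  0.1149] turn(short) -0.0002 q6 -2.444
```

Request:
drive_tool([
  {"jaw": 0,"tx": 0.003,"ty": 0,"tz": 0.04,"turn": 0},
  {"jaw": 0,"tx": 0.003,"ty": 0,"tz": 0.08,"turn": 0},
  {"jaw": 0,"tx": 0.003,"ty": 0,"tz": 0.105,"turn": 0},
  {"jaw": 0,"tx": 0.003,"ty": 0,"tz": 0.114,"turn": 0},
  {"jaw": 0,"tx": 0.003,"ty": 0,"tz": 0.114,"turn": 0},
  {"jaw": 0,"tx": 0.003,"ty": 0,"tz": 0.114,"turn": 0},
  {"jaw": 0,"tx": 0.003,"ty": 0,"tz": 0.114,"turn": 0},
  {"jaw": 0,"tx": 0.003,"ty": 0,"tz": 0.114,"turn": 0},
])

```text
t: 9.05
tool_pos: [0.5318, 0.0489, 0.2288]
orientation: [-1.324, 2.848, -0.001]
force: [0.1, 0.8, -2.8]
opening: 0.0196
```

```bash
cat > st.py <<'E'
from h import *
F=[]
for i in range(3):
    p,M,s=tool(); F.append(np.r_[s['force'],s['wrist_torque'],p]); robot.read_camera('top') if i<2 else 0
F=np.array(F); print('t',s['t'],'F',F[:,:3].mean(0).round(2),'T',F[:,3:6].mean(0).round(3),'p',F[-1,6:].round(4),'yaw',np.degrees(np.arctan2(M[1,1],M[0,1])).round(2),'q6',round(s['q'][5],3))
E
python3 st.py; python3 - <<'E'
from h import *
p,d,c=snap('side','s9')
z=p[150:215,290:350]; cv2.imwrite('pics/s9zz.png',cv2.resize(z,None,fx=9,fy=9,interpolation=cv2.INTER_CUBIC))
plan([.5316,.0488,.224],np.radians(139.9)); 
E
```

```text
t 9.15 F [ 0.32  0.48 -2.82] T [0.066 0.057 0.011] p [0.5317 0.049  0.2286] yaw 139.87 q6 -2.445
TCP [0.5316 0.0489 0.2285] yaw_y deg 139.87 shift [ 0.0004 -0.0001  0.015 ] turn(short) -0.0002 q6 -2.445
```

View pics/s9zz.png

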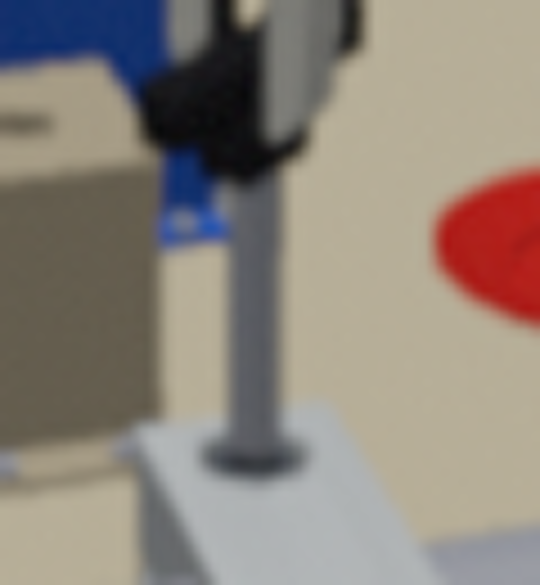

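The shank is centred in the counterbore (255,455). Feeling down in small steps.

Request:
drive_tool([
  {"jaw": 0,"tx": 0,"ty": 0,"tz": 0.005,"turn": 0},
  {"jaw": 0,"tx": 0,"ty": 0,"tz": 0.01,"turn": 0},
  {"jaw": 0,"tx": 0,"ty": 0,"tz": 0.015,"turn": 0},
  {"jaw": 0,"tx": 0,"ty": 0,"tz": 0.02,"turn": 0},
  {"jaw": 0,"tx": 0,"ty": 0,"tz": 0.022,"turn": 0},
  {"jaw": 0,"tx": 0,"ty": 0,"tz": 0.022,"turn": 0},
])

```text
t: 9.8
tool_pos: [0.5314, 0.0489, 0.2214]
orientation: [1.324, -2.848, -0.0]
force: [0.1, -0.6, -4.0]
opening: 0.0198
```

```bash
python3 st.py
```

```text
t 9.9 F [-0.46 -0.57 -3.26] T [0.074 0.046 0.011] p [0.5315 0.0489 0.2217] yaw 139.87 q6 -2.445
```

Request:
drive_tool([
  {"jaw": 0,"tx": 0,"ty": 0,"tz": 0.003,"turn": 0},
  {"jaw": 0,"tx": 0,"ty": 0,"tz": 0.005,"turn": 0},
  {"jaw": 0,"tx": 0,"ty": 0,"tz": 0.005,"turn": 0},
])

```text
t: 10.2
tool_pos: [0.5315, 0.0489, 0.22]
orientation: [1.324, -2.849, -0.0]
force: [-0.6, -0.3, -4.1]
opening: 0.0195
```

```bash
python3 st.py
```

```text
t 10.3 F [-0.05 -0.04 -3.44] T [ 0.086  0.062 -0.016] p [0.5315 0.0489 0.2201] yaw 139.87 q6 -2.445
```

Request:
drive_tool([
  {"jaw": 0,"tx": 0,"ty": 0,"tz": 0.003,"turn": 0},
  {"jaw": 0,"tx": 0,"ty": 0,"tz": 0.005,"turn": 0},
  {"jaw": 0,"tx": 0,"ty": 0,"tz": 0.005,"turn": 0},
])

```text
t: 10.6
tool_pos: [0.5314, 0.0489, 0.2185]
orientation: [1.324, -2.849, -0.0]
force: [0.1, -0.5, -2.6]
opening: 0.0197
```

```bash
python3 st.py
```

```text
t 10.7 F [ 0.11 -0.5  -3.15] T [ 0.094  0.069 -0.018] p [0.5315 0.0489 0.2186] yaw 139.87 q6 -2.445
```

Request:
drive_tool([
  {"jaw": 0,"tx": 0,"ty": 0,"tz": 0.003,"turn": 0},
  {"jaw": 0,"tx": 0,"ty": 0,"tz": 0.006,"turn": 0},
  {"jaw": 0,"tx": 0,"ty": 0,"tz": 0.006,"turn": 0},
])

```text
t: 11.0
tool_pos: [0.5314, 0.0489, 0.2166]
orientation: [1.324, -2.848, -0.0]
force: [0.2, -0.2, -3.0]
opening: 0.0196
```

```bash
python3 st.py
```

```text
t 11.1 F [ 0.35 -0.32 -3.1 ] T [0.097 0.054 0.003] p [0.5315 0.0489 0.2168] yaw 139.87 q6 -2.445
```

Request:
drive_tool([
  {"jaw": 0,"tx": 0,"ty": 0,"tz": 0.003,"turn": 0},
  {"jaw": 0,"tx": 0,"ty": 0,"tz": 0.006,"turn": 0},
  {"jaw": 0,"tx": 0,"ty": 0,"tz": 0.006,"turn": 0},
])

```text
t: 11.4
tool_pos: [0.5314, 0.0489, 0.2148]
orientation: [1.324, -2.848, -0.0]
force: [0.8, 0.1, -3.1]
opening: 0.0195
```

```bash
python3 st.py
```

```text
t 11.5 F [ 0.27 -0.23 -3.19] T [ 0.101  0.059 -0.02 ] p [0.5315 0.049  0.215 ] yaw 139.87 q6 -2.445
```

Request:
drive_tool([
  {"jaw": 0,"tx": 0,"ty": 0,"tz": 0.003,"turn": 0},
  {"jaw": 0,"tx": 0,"ty": 0,"tz": 0.006,"turn": 0},
  {"jaw": 0,"tx": 0,"ty": 0,"tz": 0.006,"turn": 0},
])

```text
t: 11.8
tool_pos: [0.5314, 0.0489, 0.213]
orientation: [1.324, -2.849, -0.0]
force: [-0.5, 0.2, -3.1]
opening: 0.02
```

```bash
python3 st.py
```

```text
t 11.9 F [ 0.04 -0.14 -3.52] T [ 0.091  0.065 -0.02 ] p [0.5315 0.0489 0.2132] yaw 139.87 q6 -2.445
```

Request:
drive_tool([
  {"jaw": 0,"tx": 0,"ty": 0,"tz": 0.002,"turn": 0},
  {"jaw": 0,"tx": 0,"ty": 0,"tz": 0.003,"turn": 0},
  {"jaw": 0,"tx": 0,"ty": 0,"tz": 0.003,"turn": 0},
])

```text
t: 12.2
tool_pos: [0.5316, 0.049, 0.2125]
orientation: [-1.324, 2.849, -0.0]
force: [0.5, -0.1, -2.7]
opening: 0.0197
```

```bash
python3 st.py
```

```text
t 12.3 F [-0.05 -0.13 -2.65] T [ 0.078  0.117 -0.015] p [0.5316 0.0489 0.2125] yaw 139.87 q6 -2.445
```

Request:
drive_tool([
  {"jaw": 0,"tx": 0,"ty": 0,"tz": 0.002,"turn": 0},
  {"jaw": 0,"tx": 0,"ty": 0,"tz": 0.003,"turn": 0},
  {"jaw": 0,"tx": 0,"ty": 0,"tz": 0.003,"turn": 0},
])

```text
t: 12.6
tool_pos: [0.5318, 0.049, 0.2124]
orientation: [-1.324, 2.848, -0.001]
force: [-2.0, -0.1, 4.7]
opening: 0.0196
```

```bash
python3 st.py
```

```text
t 12.7 F [-2.46 -0.02  5.07] T [ 0.127  0.737 -0.016] p [0.5318 0.049  0.2124] yaw 139.87 q6 -2.445
```

Contact at TCP z = 0.2124 (10 mm below the predicted mouth) with 8 N net: fully home. Starting to turn clockwise and watching Tz.

Request:
drive_tool([
  {"jaw": 0,"tx": 0,"ty": 0,"tz": 0,"turn": 0.02},
  {"jaw": 0,"tx": 0,"ty": 0,"tz": 0,"turn": 0.04},
  {"jaw": 0,"tx": 0,"ty": 0,"tz": 0,"turn": 0.06},
  {"jaw": 0,"tx": 0,"ty": 0,"tz": 0,"turn": 0.08},
  {"jaw": 0,"tx": 0,"ty": 0,"tz": 0,"turn": 0.08},
])

```text
t: 13.2
tool_pos: [0.5317, 0.0489, 0.2124]
orientation: [-0.954, 2.993, -0.001]
force: [-2.6, 0.9, 5.6]
opening: 0.0196
```

```bash
python3 st.py
```

```text
t 13.3 F [-2.75  0.61  5.28] T [0.09  0.788 0.052] p [0.5317 0.0489 0.2124] yaw 125.47 q6 -2.194
```

Request:
drive_tool([
  {"jaw": 0,"tx": 0,"ty": 0,"tz": 0,"turn": 0.02},
  {"jaw": 0,"tx": 0,"ty": 0,"tz": 0,"turn": 0.04},
  {"jaw": 0,"tx": 0,"ty": 0,"tz": 0,"turn": 0.06},
  {"jaw": 0,"tx": 0,"ty": 0,"tz": 0,"turn": 0.06},
])

```text
t: 13.7
tool_pos: [0.5318, 0.049, 0.2124]
orientation: [-0.668, 3.069, -0.0]
force: [-3.3, -0.3, 5.3]
opening: 0.0197
```

```bash
python3 st.py; python3 - <<'E'
from h import *
snap('wrist','w10'); p,d,c=snap('side','s10')
z=p[130:215,280:360]; cv2.imwrite('pics/s10z.png',cv2.resize(z,None,fx=7,fy=7,interpolation=cv2.INTER_CUBIC))
E
```

```text
t 13.8 F [-2.83 -0.28  5.04] T [0.086 0.817 0.046] p [0.5317 0.0489 0.2124] yaw 114.67 q6 -2.006
```

View pics/s10z.png

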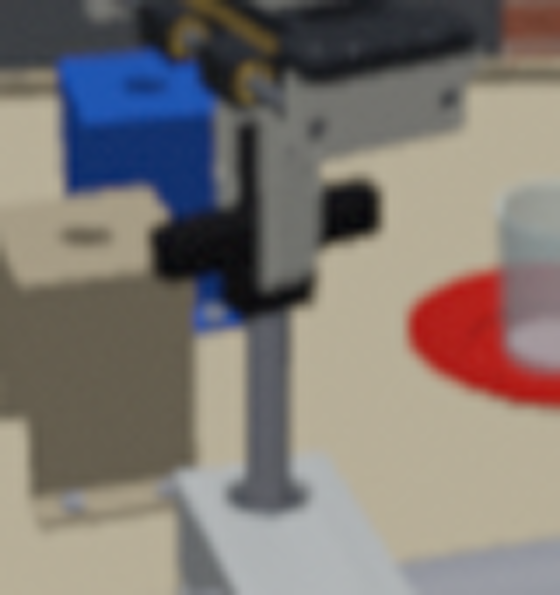

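View pics/w10.png

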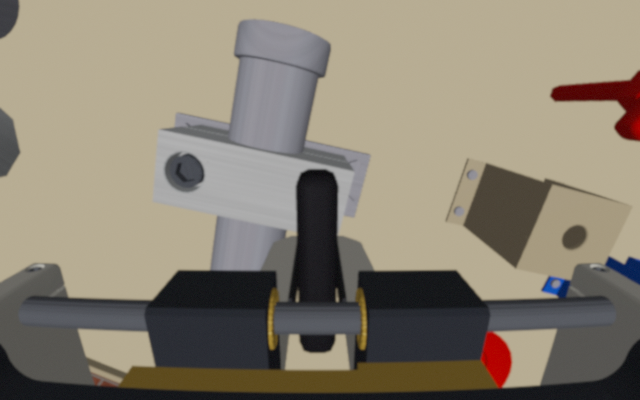

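Request:
drive_tool([
  {"jaw": 0,"tx": 0,"ty": 0,"tz": 0,"turn": 0.02},
  {"jaw": 0,"tx": 0,"ty": 0,"tz": 0,"turn": 0.04},
  {"jaw": 0,"tx": 0,"ty": 0,"tz": 0,"turn": 0.06},
])

```text
t: 14.2
tool_pos: [0.5317, 0.049, 0.2124]
orientation: [-0.376, 3.118, -0.0]
force: [-2.3, -0.2, 5.4]
opening: 0.0198
```

```bash
cat > st2.py <<'E'
from h import *
for i in range(4):
    p,M,s=tool(); print('Tz',round(s['wrist_torque'][2],3),'tau6',round(s['joint_torque'][5],3),'yaw',np.degrees(np.arctan2(M[1,1],M[0,1])).round(2),s['force'].round(1) if hasattr(s['force'],'round') else s['force'], p.round(4)); 
    if i<3: robot.read_camera('top')
E
python3 st2.py
```

```text
Tz 0.177 tau6 -1.123 yaw 103.74 [-2.3 -0.2  5.4] [0.5317 0.049  0.2124]
Tz 0.102 tau6 -0.694 yaw 103.5 [-3.   0.9  4.9] [0.5317 0.049  0.2124]
Tz 0.143 tau6 1.1 yaw 103.75 [-2.6  0.1  4.2] [0.5318 0.0489 0.2124]
Tz 0.042 tau6 0.421 yaw 103.84 [-1.9 -1.   5.3] [0.5318 0.049  0.2124]
```

Request:
drive_tool([
  {"jaw": 0,"tx": 0,"ty": 0,"tz": 0,"turn": 0.02},
  {"jaw": 0,"tx": 0,"ty": 0,"tz": 0,"turn": 0.04},
])

```text
t: 14.55
tool_pos: [0.5318, 0.049, 0.2124]
orientation: [-0.179, 3.136, -0.0]
force: [-1.6, 0.3, 4.8]
opening: 0.02
```

```bash
python3 st2.py
```

```text
Tz 0.183 tau6 -1.222 yaw 96.55 [-1.6  0.3  4.8] [0.5318 0.049  0.2124]
Tz 0.133 tau6 -0.718 yaw 96.3 [-3.1  0.5  5.4] [0.5318 0.049  0.2124]
Tz -0.005 tau6 1.095 yaw 96.55 [-2.7  0.6  4.1] [0.5317 0.049  0.2124]
Tz 0.053 tau6 0.42 yaw 96.65 [-3.   1.4  4.7] [0.5318 0.0489 0.2124]
```

Request:
drive_tool([
  {"jaw": 0,"tx": 0,"ty": 0,"tz": 0,"turn": 0.01},
  {"jaw": 0,"tx": 0,"ty": 0,"tz": 0,"turn": 0.02},
])

```text
t: 14.9
tool_pos: [0.5318, 0.0489, 0.2124]
orientation: [-0.083, 3.14, -0.0]
force: [-2.8, 0.5, 5.4]
opening: 0.0196
```

```bash
python3 st2.py
```

```text
Tz 0.164 tau6 -0.52 yaw 93.01 [-2.8  0.5  5.4] [0.5318 0.0489 0.2124]
Tz 0.14 tau6 -0.269 yaw 92.89 [-2.1 -0.   6.1] [0.5318 0.0489 0.2124]
Tz 0.073 tau6 0.636 yaw 93.02 [-2.2  0.   5.5] [0.5318 0.049  0.2124]
Tz 0.123 tau6 0.298 yaw 93.06 [-3.1  0.7  5.4] [0.5318 0.049  0.2124]
```

Request:
drive_tool([
  {"jaw": 0,"tx": 0,"ty": 0,"tz": 0,"turn": 0.01},
  {"jaw": 0,"tx": 0,"ty": 0,"tz": 0,"turn": 0.02},
])

```text
t: 15.25
tool_pos: [0.5318, 0.049, 0.2124]
orientation: [0.016, 3.141, -0.0]
force: [-2.3, 0.8, 5.8]
opening: 0.0196
```

```bash
python3 st2.py
```

```text
Tz 0.181 tau6 -0.521 yaw 89.42 [-2.3  0.8  5.8] [0.5318 0.049  0.2124]
Tz 0.159 tau6 -0.269 yaw 89.29 [-2.8 -0.6  5.1] [0.5317 0.0489 0.2124]
Tz 0.094 tau6 0.636 yaw 89.42 [-2.5  1.2  4.6] [0.5318 0.049  0.2125]
Tz 0.157 tau6 0.298 yaw 89.46 [-1.4 -0.1  5.8] [0.5318 0.0489 0.2124]
```

Request:
drive_tool([
  {"jaw": 0,"tx": 0,"ty": 0,"tz": 0,"turn": 0.008},
  {"jaw": 0,"tx": 0,"ty": 0,"tz": 0,"turn": 0.015},
])

```text
t: 15.6
tool_pos: [0.5318, 0.0489, 0.2124]
orientation: [0.09, 3.139, -0.0]
force: [-1.9, 0.3, 5.5]
opening: 0.0199
```

```bash
python3 st2.py
```

```text
Tz 0.214 tau6 -0.263 yaw 86.73 [-1.9  0.3  5.5] [0.5318 0.0489 0.2124]
Tz 0.16 tau6 -0.116 yaw 86.65 [-2.7 -0.6  6.2] [0.5318 0.0489 0.2124]
Tz 0.142 tau6 0.504 yaw 86.74 [-2.9 -0.7  6.1] [0.5318 0.0489 0.2124]
Tz 0.181 tau6 0.263 yaw 86.77 [-3.1 -0.   5.6] [0.5318 0.049  0.2124]
```

Request:
drive_tool([
  {"jaw": 0,"tx": 0,"ty": 0,"tz": 0,"turn": 0.008},
  {"jaw": 0,"tx": 0,"ty": 0,"tz": 0,"turn": 0.015},
])

```text
t: 15.95
tool_pos: [0.5318, 0.0489, 0.2124]
orientation: [0.164, 3.136, -0.0]
force: [-2.6, 0.5, 5.0]
opening: 0.0197
```

```bash
python3 st2.py
```

```text
Tz 0.169 tau6 -0.263 yaw 84.03 [-2.6  0.5  5. ] [0.5318 0.0489 0.2124]
Tz 0.139 tau6 -0.116 yaw 83.95 [-2.5  0.2  5. ] [0.5318 0.049  0.2124]
Tz 0.146 tau6 0.504 yaw 84.04 [-2.9 -0.1  5.3] [0.5318 0.0489 0.2124]
Tz 0.125 tau6 0.263 yaw 84.07 [-2.9  0.1  6.2] [0.5318 0.0489 0.2124]
```

Request:
drive_tool([
  {"jaw": 0,"tx": 0,"ty": 0,"tz": 0,"turn": 0.008},
  {"jaw": 0,"tx": 0,"ty": 0,"tz": 0,"turn": 0.015},
])

```text
t: 16.3
tool_pos: [0.5318, 0.0489, 0.2124]
orientation: [0.237, 3.132, -0.0]
force: [-2.3, -0.1, 5.9]
opening: 0.02
```

```bash
python3 st2.py
```

```text
Tz 0.172 tau6 -0.263 yaw 81.33 [-2.3 -0.1  5.9] [0.5318 0.0489 0.2124]
Tz 0.197 tau6 -0.116 yaw 81.25 [-2.3 -0.   5.7] [0.5318 0.0489 0.2124]
Tz 0.125 tau6 0.504 yaw 81.34 [-2.5  0.3  5.4] [0.5318 0.0489 0.2124]
Tz 0.139 tau6 0.263 yaw 81.37 [-2.6  0.4  4.8] [0.5318 0.0489 0.2124]
```

Request:
drive_tool([
  {"jaw": 0,"tx": 0,"ty": 0,"tz": 0,"turn": 0.006},
  {"jaw": 0,"tx": 0,"ty": 0,"tz": 0,"turn": 0.012},
])

```text
t: 16.65
tool_pos: [0.5318, 0.0489, 0.2124]
orientation: [0.296, 3.127, 0.0]
force: [-2.8, 0.4, 5.0]
opening: 0.0197
```

```bash
python3 st2.py
```

```text
Tz 0.171 tau6 -0.24 yaw 79.18 [-2.8  0.4  5. ] [0.5318 0.0489 0.2124]
Tz 0.133 tau6 -0.089 yaw 79.11 [-2.3 -0.4  5.1] [0.5318 0.0489 0.2124]
Tz 0.14 tau6 0.454 yaw 79.18 [-1.7  0.4  5.6] [0.5318 0.0489 0.2124]
Tz 0.126 tau6 0.251 yaw 79.21 [-2.1  0.3  6.2] [0.5318 0.0489 0.2124]
```

Request:
drive_tool([
  {"jaw": 0,"tx": 0,"ty": 0,"tz": 0,"turn": 0.006},
  {"jaw": 0,"tx": 0,"ty": 0,"tz": 0,"turn": 0.012},
])

```text
t: 17.0
tool_pos: [0.5318, 0.0489, 0.2124]
orientation: [0.355, 3.12, 0.0]
force: [-2.5, -0.2, 5.3]
opening: 0.0196
```

```bash
python3 st2.py
```

```text
Tz 0.271 tau6 -0.241 yaw 77.02 [-2.5 -0.2  5.3] [0.5318 0.0489 0.2124]
Tz 0.125 tau6 -0.089 yaw 76.95 [-2.4 -0.5  5. ] [0.5318 0.0489 0.2124]
Tz 0.157 tau6 0.454 yaw 77.02 [-2.7 -0.2  5.1] [0.5318 0.0489 0.2124]
Tz 0.158 tau6 0.251 yaw 77.05 [-2.9 -0.5  6. ] [0.5318 0.0489 0.2124]
```

Request:
drive_tool([
  {"jaw": 0,"tx": 0,"ty": 0,"tz": 0,"turn": 0.006},
  {"jaw": 0,"tx": 0,"ty": 0,"tz": 0,"turn": 0.012},
])

```text
t: 17.35
tool_pos: [0.5318, 0.0489, 0.2124]
orientation: [0.414, 3.113, 0.0]
force: [-2.9, 0.2, 5.3]
opening: 0.0199
```

```bash
python3 st2.py; python3 - <<'E'
from h import *
p,d,c=snap('wrist','w11'); cv2.imwrite('pics/w11c.png',np.vstack([p[140:270,180:460],cv2.imread('pics/w10.png')[140:270,180:460]]))
E
```

```text
Tz 0.269 tau6 -0.127 yaw 74.87 [-2.9  0.2  5.3] [0.5318 0.0489 0.2124]
Tz 0.292 tau6 0.046 yaw 74.8 [-2.5  0.1  5.4] [0.5318 0.049  0.2124]
Tz 0.244 tau6 0.579 yaw 74.87 [-1.8  0.3  5.1] [0.5318 0.049  0.2124]
Tz 0.269 tau6 0.373 yaw 74.9 [-3.2 -0.6  3.9] [0.5318 0.0489 0.2124]
```

View pics/w11c.png

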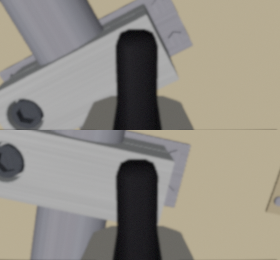

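Request:
drive_tool([
  {"jaw": 0,"tx": 0,"ty": 0,"tz": 0,"turn": 0.003},
  {"jaw": 0,"tx": 0,"ty": 0,"tz": 0,"turn": 0.006},
])

```text
t: 17.75
tool_pos: [0.5318, 0.0489, 0.2124]
orientation: [0.442, 3.109, 0.0]
force: [-1.8, 0.1, 4.6]
opening: 0.02
```

```bash
python3 st2.py
```

```text
Tz 0.394 tau6 0.155 yaw 73.82 [-1.8  0.1  4.6] [0.5318 0.0489 0.2124]
Tz 0.414 tau6 0.239 yaw 73.78 [-2.1 -0.1  5.6] [0.5318 0.049  0.2124]
Tz 0.368 tau6 0.505 yaw 73.82 [-2.7 -0.6  5.3] [0.5318 0.049  0.2124]
Tz 0.323 tau6 0.402 yaw 73.83 [-2.3 -0.1  6.2] [0.5318 0.049  0.2124]
```

The torque rises steadily (0.15 → 0.27 → 0.38 N m), so the screw is solid. Backing into the hex play, then withdrawing.

Request:
drive_tool([
  {"jaw": 0,"tx": 0,"ty": 0,"tz": -0.002,"turn": -0.012},
  {"jaw": 0,"tx": 0,"ty": 0,"tz": -0.004,"turn": -0.024},
  {"jaw": 0,"tx": 0,"ty": 0,"tz": -0.004,"turn": -0.032},
  {"jaw": 0,"tx": 0,"ty": 0,"tz": -0.004,"turn": -0.032},
])

```text
t: 18.3
tool_pos: [0.5315, 0.0489, 0.2125]
orientation: [-0.285, -3.129, -0.0]
force: [-0.0, 0.2, -1.2]
opening: 0.0196
```

```bash
python3 st2.py
```

```text
Tz 0.026 tau6 -0.497 yaw 79.59 [-0.   0.2 -1.2] [0.5315 0.0489 0.2125]
Tz 0.062 tau6 -0.234 yaw 79.53 [-0.3 -0.1 -1.3] [0.5315 0.0489 0.2125]
Tz -0.009 tau6 -0.076 yaw 79.52 [ 0.9  0.7 -1.2] [0.5315 0.0489 0.2125]
Tz 0.05 tau6 -0.012 yaw 79.53 [-0.1  0.  -1.7] [0.5315 0.0489 0.2125]
```

Torque has gone to zero. Lifting straight up.

Request:
drive_tool([
  {"jaw": 0,"tx": 0,"ty": 0,"tz": -0.02,"turn": 0},
  {"jaw": 0,"tx": 0,"ty": 0,"tz": -0.05,"turn": 0},
  {"jaw": 0,"tx": 0,"ty": 0,"tz": -0.1,"turn": 0},
  {"jaw": 0,"tx": 0,"ty": 0,"tz": -0.16,"turn": 0},
  {"jaw": 0,"tx": 0,"ty": 0,"tz": -0.18,"turn": 0},
  {"jaw": 0,"tx": 0,"ty": 0,"tz": -0.18,"turn": 0},
])

```text
t: 19.05
tool_pos: [0.5325, 0.0489, 0.2688]
orientation: [0.285, 3.125, 0.0]
force: [-0.8, 0.7, -3.3]
opening: 0.02
```

```bash
python3 st2.py; python3 - <<'E'
from h import *
plan([.4607,.2817,.266],np.radians(120.4))
E
```

```text
Tz -0.021 tau6 0.001 yaw 79.57 [-0.8  0.7 -3.3] [0.5325 0.0489 0.2688]
Tz -0.018 tau6 0.001 yaw 79.57 [ 0.8  0.9 -2.9] [0.5319 0.0489 0.2674]
Tz 0.027 tau6 0.001 yaw 79.57 [-0.4  0.2 -3.4] [0.5314 0.049  0.2664]
Tz 0.005 tau6 0.001 yaw 79.57 [-0.9  0.1 -3.7] [0.5311 0.0489 0.2659]
TCP [0.5311 0.0489 0.2659] yaw_y deg 79.57 shift [ 3.714e-01  7.206e-01 -2.000e-04] turn(short) -0.2268 q6 -1.393
```

Request:
drive_tool([
  {"jaw": 0,"tx": 0.371,"ty": 0.72,"tz": 0,"turn": -0.227},
  {"jaw": 0,"tx": 0.371,"ty": 0.72,"tz": 0,"turn": -0.227},
  {"jaw": 0,"tx": 0.371,"ty": 0.72,"tz": 0,"turn": -0.227},
  {"jaw": 0,"tx": 0.371,"ty": 0.72,"tz": 0,"turn": -0.227},
  {"jaw": 0,"tx": 0.371,"ty": 0.72,"tz": 0,"turn": -0.227},
  {"jaw": 0,"tx": 0.371,"ty": 0.72,"tz": 0,"turn": -0.227},
  {"jaw": 0,"tx": 0.371,"ty": 0.72,"tz": 0,"turn": -0.227},
  {"jaw": 0,"tx": 0.371,"ty": 0.72,"tz": 0,"turn": -0.227},
  {"jaw": 0,"tx": 0.371,"ty": 0.72,"tz": 0,"turn": -0.227},
  {"jaw": 0,"tx": 0.371,"ty": 0.72,"tz": 0,"turn": -0.227},
  {"jaw": 0,"tx": 0.371,"ty": 0.72,"tz": 0,"turn": -0.227},
  {"jaw": 0,"tx": 0.371,"ty": 0.72,"tz": 0,"turn": -0.227},
])

```text
t: 20.4
tool_pos: [0.4614, 0.281, 0.2667]
orientation: [-0.823, 3.032, 0.0]
force: [0.0, 0.6, -3.3]
opening: 0.0196
```

```bash
python3 st.py; python3 - <<'E'
from h import *
p,d,c=snap('side','s12')
z=p[100:220,240:360]; cv2.imwrite('pics/s12z.png',cv2.resize(z,None,fx=5,fy=5,interpolation=cv2.INTER_CUBIC))
plan([.4608,.2817,.136],np.radians(120.4))
E
```

```text
t 20.5 F [-0.13  0.79 -3.2 ] T [ 0.071 -0.005  0.034] p [0.4613 0.2813 0.2667] yaw 120.4 q6 -1.649
TCP [0.4612 0.2814 0.2667] yaw_y deg 120.41 shift [0.0007 0.0018 0.4356] turn(short) 0.0001 q6 -1.649
```

View pics/s12z.png

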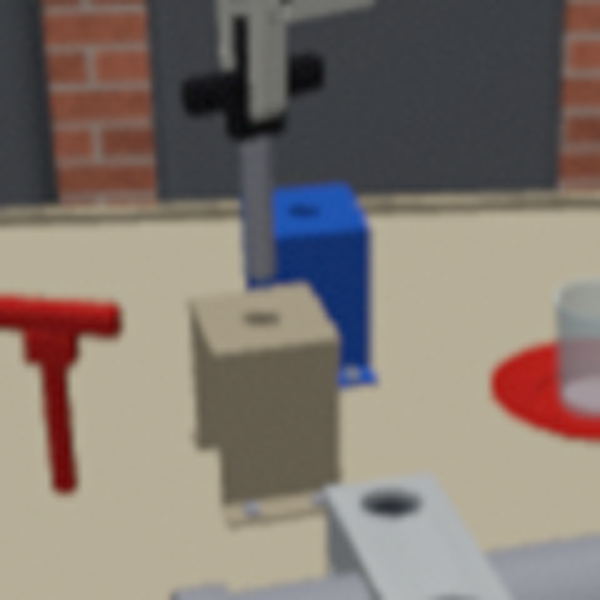

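The shank lines up with the holder hole (262,318). Lowering into the hole, with a force check after entry.

Request:
drive_tool([
  {"jaw": 0,"tx": 0,"ty": 0.001,"tz": 0.04,"turn": 0},
  {"jaw": 0,"tx": 0,"ty": 0.001,"tz": 0.07,"turn": 0},
  {"jaw": 0,"tx": 0,"ty": 0.001,"tz": 0.09,"turn": 0},
  {"jaw": 0,"tx": 0,"ty": 0.001,"tz": 0.11,"turn": 0},
  {"jaw": 0,"tx": 0,"ty": 0.001,"tz": 0.12,"turn": 0},
  {"jaw": 0,"tx": 0,"ty": 0.001,"tz": 0.12,"turn": 0},
])

```text
t: 21.15
tool_pos: [0.4607, 0.2816, 0.23]
orientation: [0.824, -3.031, 0.0]
force: [0.4, -0.3, -3.7]
opening: 0.0196
```

```bash
python3 st.py
```

```text
t 21.25 F [ 0.3  -0.27 -3.66] T [ 0.052  0.027 -0.007] p [0.4611 0.2818 0.2309] yaw 120.43 q6 -1.648
```

Request:
drive_tool([
  {"jaw": 0,"tx": 0,"ty": 0,"tz": 0.06,"turn": 0},
  {"jaw": 0,"tx": 0,"ty": 0,"tz": 0.12,"turn": 0},
  {"jaw": 0,"tx": 0,"ty": 0,"tz": 0.18,"turn": 0},
  {"jaw": 0,"tx": 0,"ty": 0,"tz": 0.24,"turn": 0},
  {"jaw": 0,"tx": 0,"ty": 0,"tz": 0.28,"turn": 0},
  {"jaw": 0,"tx": 0,"ty": 0,"tz": 0.3,"turn": 0},
  {"jaw": 0,"tx": 0,"ty": 0,"tz": 0.306,"turn": 0},
  {"jaw": 0,"tx": 0,"ty": 0,"tz": 0.306,"turn": 0},
])

```text
t: 22.05
tool_pos: [0.4613, 0.2819, 0.1394]
orientation: [-0.824, 3.031, 0.0]
force: [0.3, 0.3, -2.6]
opening: 0.0196
```

```bash
python3 st.py
```

```text
t 22.15 F [ 0.28  0.22 -2.75] T [0.08  0.005 0.016] p [0.4616 0.2821 0.1399] yaw 120.43 q6 -1.648
```

Request:
drive_tool([
  {"jaw": 0,"tx": 0,"ty": 0,"tz": 0.004,"turn": 0},
  {"jaw": 0,"tx": 0,"ty": 0,"tz": 0.008,"turn": 0},
  {"jaw": 0,"tx": 0,"ty": 0,"tz": 0.011,"turn": 0},
  {"jaw": 0,"tx": 0,"ty": 0,"tz": 0.011,"turn": 0},
])

```text
t: 22.55
tool_pos: [0.4613, 0.2819, 0.1365]
orientation: [-0.824, 3.031, 0.0]
force: [-2.1, -1.6, 4.3]
opening: 0.0196
```

```bash
python3 st.py
```

```text
t 22.65 F [-2.44 -1.73  5.04] T [-0.2    0.56  -0.023] p [0.4613 0.2819 0.1364] yaw 120.43 q6 -1.648
```

The hub is on the plate (contact at z = 0.1364, the same as at pick-up). Easing off the press and opening.

Request:
drive_tool([
  {"jaw": 0,"tx": 0,"ty": 0,"tz": -0.002,"turn": 0},
  {"jaw": 0,"tx": 0,"ty": 0,"tz": -0.002,"turn": 0},
  {"jaw": 0.15,"tx": 0,"ty": 0,"tz": -0.002,"turn": 0},
  {"jaw": 0.3,"tx": 0,"ty": 0,"tz": -0.002,"turn": 0},
  {"jaw": 0.5,"tx": 0,"ty": 0,"tz": -0.002,"turn": 0},
  {"jaw": 0.6,"tx": 0,"ty": 0,"tz": -0.002,"turn": 0},
  {"jaw": 0.6,"tx": 0,"ty": 0,"tz": -0.002,"turn": 0},
  {"jaw": 0.6,"tx": 0,"ty": 0,"tz": -0.002,"turn": 0},
])

```text
t: 23.45
tool_pos: [0.4609, 0.2818, 0.136]
orientation: [0.824, -3.031, 0.0]
force: [0.5, 0.2, -0.3]
opening: 0.0538
```

```bash
python3 st.py; python3 -c "
from h import *
snap('wrist','w13'); print(robot.read_state()['opening'])"
```

```text
t 23.55 F [ 0.65 -0.44 -0.13] T [0.073 0.038 0.008] p [0.461  0.2818 0.1361] yaw 120.43 q6 -1.648
0.05548678669544755
```

View pics/w13.png

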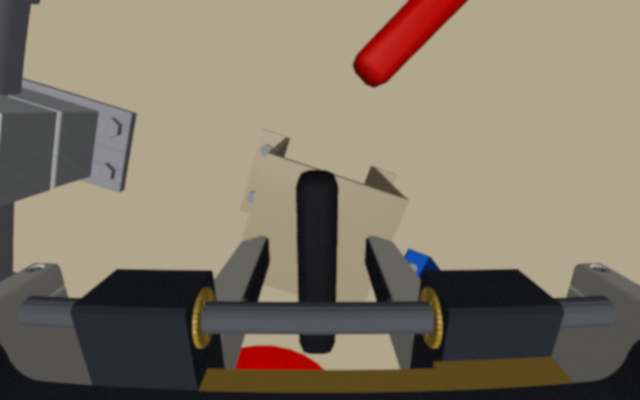

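The jaws are clear on both sides of the bar (x≈317). Retreating upward, then over to the screw to check its hex.

Request:
drive_tool([
  {"jaw": 0.6,"tx": 0,"ty": 0,"tz": -0.08,"turn": 0},
  {"jaw": 0.6,"tx": 0,"ty": 0,"tz": -0.18,"turn": 0},
  {"jaw": 0.6,"tx": 0,"ty": 0,"tz": -0.3,"turn": 0},
  {"jaw": 0.6,"tx": 0,"ty": 0,"tz": -0.4,"turn": 0},
  {"jaw": 0.6,"tx": 0,"ty": 0,"tz": -0.4,"turn": 0},
])

```text
t: 24.1
tool_pos: [0.4633, 0.2829, 0.2619]
orientation: [-0.822, 3.023, 0.003]
force: [0.8, 0.1, 1.7]
opening: 0.056
```

```bash
python3 - <<'E'
from h import *
p,d,c=snap('side','s14')
z=p[100:220,240:360]; cv2.imwrite('pics/s14z.png',cv2.resize(z,None,fx=5,fy=5,interpolation=cv2.INTER_CUBIC))
plan([.60,.086,.22],np.radians(120))
E
```

```text
TCP [0.4624 0.2825 0.2591] yaw_y deg 120.43 shift [-0.063  -0.7969  0.1311] turn(short) 0.0024 q6 -1.648
```

View pics/s14z.png

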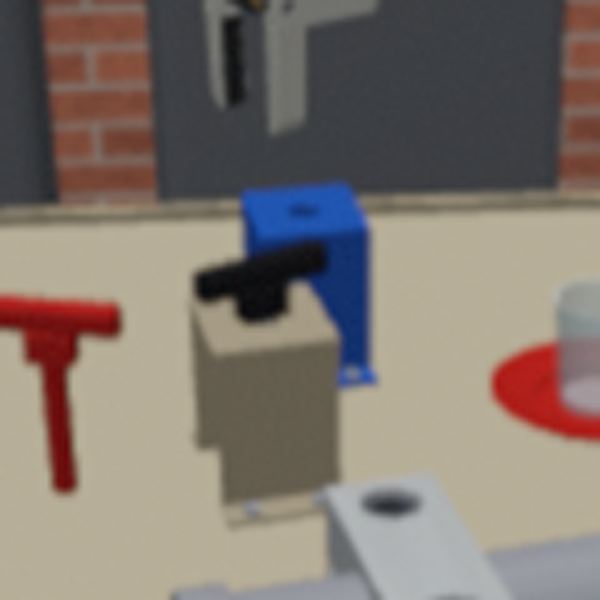

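The key hangs upright in the beige holder as at the start. Now checking the screw's hex.

Request:
drive_tool([
  {"jaw": 0.6,"tx": -0.063,"ty": -0.797,"tz": 0.13,"turn": 0},
  {"jaw": 0.6,"tx": -0.063,"ty": -0.797,"tz": 0.13,"turn": 0},
  {"jaw": 0.6,"tx": -0.063,"ty": -0.797,"tz": 0.13,"turn": 0},
  {"jaw": 0.6,"tx": -0.063,"ty": -0.797,"tz": 0.13,"turn": 0},
  {"jaw": 0.6,"tx": -0.063,"ty": -0.797,"tz": 0.13,"turn": 0},
  {"jaw": 0.6,"tx": -0.063,"ty": -0.797,"tz": 0.13,"turn": 0},
  {"jaw": 0.6,"tx": -0.063,"ty": -0.797,"tz": 0.18,"turn": 0},
  {"jaw": 0.6,"tx": -0.063,"ty": -0.797,"tz": 0.25,"turn": 0},
  {"jaw": 0.6,"tx": -0.063,"ty": -0.797,"tz": 0.35,"turn": 0},
  {"jaw": 0.6,"tx": -0.063,"ty": -0.797,"tz": 0.355,"turn": 0},
  {"jaw": 0.6,"tx": -0.063,"ty": -0.797,"tz": 0.355,"turn": 0},
])

```text
t: 25.25
tool_pos: [0.5967, 0.0863, 0.1482]
orientation: [0.826, -3.028, -0.001]
force: [0.5, 0.0, 1.5]
opening: 0.0557
```

```bash
python3 - <<'E'
from h import *
p,d,c=snap('wrist','w15')
u,v=proj(c,[.5308,.049,.106])[0]; u,v=int(u),int(v); print(u-40,v-32,c['eye'])
z=p[v-32:v+32,u-40:u+40]; z=cv2.resize(z,None,fx=9,fy=9,interpolation=cv2.INTER_CUBIC)
cv2.imwrite('pics/w15z.png',np.clip(z.astype(float)*1.8,0,255).astype(np.uint8)); snap('top','t15')
E
```

```text
278 82 [0.52968219 0.04712575 0.3142074 ]
```

View pics/w15z.png

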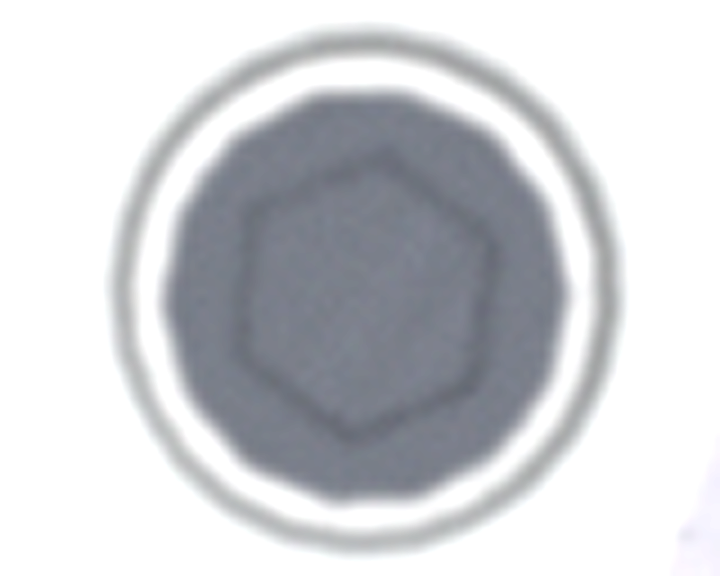

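View pics/t15.png

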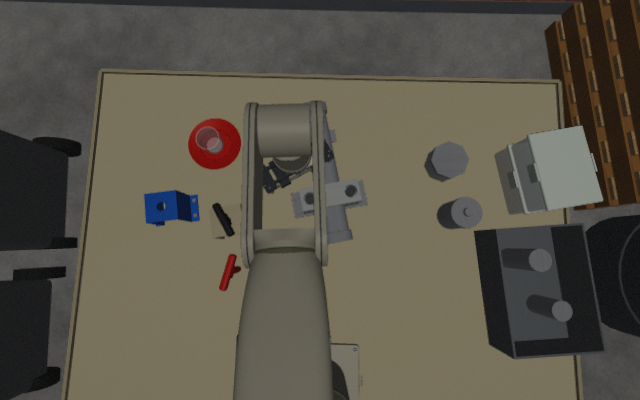

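```bash
python3 - <<'E'
from h import *
p,d,c=load('w15')
k=np.array([(385,155),(493,243),(475,387),(352,437),(240,352),(250,212)],float)
uv=(k+.5)/9-.5+[278,82]
P=atz(c,uv[:,0],uv[:,1],.106)[:,:2]; o=P.mean(0); r=P-o
a=np.degrees(np.arctan2(r[:,1],r[:,0])); m=np.degrees(np.angle(np.exp(6j*np.radians(a)).mean()))/6%60
print(o,a%60,m,'turned cw rad',np.radians((19.74-m)%60))
plan([.56,.10,.25],np.radians(120)); print(robot.read_state()['t'])
E
```

```text
[0.53102264 0.04899046] [22.79953316 23.58176585 22.29784515 24.73693395 23.03660063 24.56042054] 23.501916214654113 turned cw rad 0.9815397270667217
TCP [0.5988 0.086  0.151 ] yaw_y deg 120.49 shift [ 0.0872  0.1057 -0.3303] turn(short) 0.0027 q6 -2.045
25.35
```

The screw turned about 0.98 rad clockwise, so it ends at 1.18 or more. The robot is clear of everything; handing in.

Request:
drive_tool([
  {"jaw": 0.6,"tx": 0,"ty": 0,"tz": -0.1,"turn": 0},
  {"jaw": 0.6,"tx": 0,"ty": 0,"tz": -0.25,"turn": 0},
  {"jaw": 0.6,"tx": 0,"ty": 0,"tz": -0.25,"turn": 0},
  {"jaw": 0.6,"tx": 0,"ty": 0,"tz": -0.25,"turn": 0},
])

```text
t: 25.75
tool_pos: [0.6003, 0.0855, 0.2285]
orientation: [-0.823, 3.025, -0.002]
force: [0.3, -0.9, -1.0]
opening: 0.0556
```

```bash
python3 -c "
from plant import robot
print(robot.close_job())"
```

```text
the job is handed in; nothing more can be done
None
```

I tightened the left-hand screw until it came up solid and hung the key back in its holder. I handed the job in at about 26 s; the hand-in reports no verdict.

- **Seating:** I read the hex angle with the wrist camera before inserting. The key met the socket floor 10 mm below the mouth with about 8 N, and only then did I turn.
- **Tightening:** Turning took about 0.18 N m. The torque then climbed from about 0.15 to 0.27 to 0.37 N m over the last 3°, which I took as solid. A camera check of the hex afterwards gave about 0.98 rad turned, so the screw stands at 1.18 rad or more.
- **Key back in holder:** The hub met the plate at the same height as at pick-up. The side view shows the key upright in the beige holder, with the handle turned the same way as before.
- **Surroundings:** The last top view shows the tin, canister, plate and cup where they were.

Three checks disagreed or failed:
- The top and wrist cameras differed by 1–2 mm on the socket and the holder hole. I aimed between them for the socket, and insertion was free of side load.
- The tool turned about 0.17 rad further than the screw. I put that down to play in the hex and give in the grip.
- One move call was refused because I left out "turn"; nothing moved.

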